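# Charge the lens-cleaning wand, hang it up and close the tin

## Task

Take the lens-cleaning wand (the upright tool with the crook) out of the liner, dip its felt pad into the open aluminium tin almost down to the bottom for a moment, and hang it by its crook over the free part of the rack's top rail, so that it hangs steadily by itself. Then put the lid on the tin, pushed level all the way down. Be gentle: do not ram the wand into the tin, tip or drag the tin, or disturb the filters, caps and blower.

Things in the scene. Friction and masses are not known exactly. Their poses are not given: they have to be found in the camera images.
- wand_grip (a point): cleaning wand, 90 g, 122 mm tall, upright in any of the liner's wells: felt pad at the foot, thin 8 mm stem, black square grip 14 x 14 mm from 56 to 100 mm height, 8 mm neck, crook on top. This point: on the stem axis in the grip, 84 mm above the pad's underside. z up along the stem, x towards the crook's lip (yaw varies); grip faces square to x and y
- wand_tip (a point): centre of the underside of the wand's grey felt pad, a stiff disc 26 mm in diameter and 14 mm high; 84 mm below wand_grip, same axes
- wand_crook (a point): the wand's crook, 8 mm round bar: level arm with its axis 118 mm above the pad's underside, reaching 44 mm along x from the stem axis to a lip that turns down to 94 mm height; clear gap between neck and lip 36 mm. This point: middle of the arm's underside, at x = 22 mm, 114 mm above the pad's underside; same axes
- tin: small open aluminium tin, loose, 70 g, standing on the drawer floor: 48 mm outside and 44 mm inside diameter, 36 mm tall, inner floor (felt-lined) 3 mm above its origin, which is the centre of its underside; z up
- lid_center (a point): the tin's aluminium lid, loose, 30 g, open side down on the drawer floor: 59 mm outside diameter, 54 mm inside, 16 mm tall, top 3 mm thick. A plain overcap without thread, 3 mm clearance all round the tin. This point: its centre, 8 mm above its lower rim; seated, it lies 31 mm above the tin's underside; z up
- tin_mouth (a point): centre of the tin's mouth, at rim height (36 mm above its underside)
- liner: grey moulded liner block, fixed, 124 mm (its x) x 240 mm (its y) x 14 mm high, with eight round wells 46 mm in diameter and 8 mm deep at x = -30, 30 and y = -87, -29, 29, 87 mm, one holding the wand, the rest filters, caps and the blower; origin at the centre of its underside, on the drawer floor
- rack_rail (a point): fixed rack: flat steel top rail 8 mm thick (x), 14 mm deep, 220 mm long (y) between two 10 mm posts that end level with it, and a lower rail straight below, 30 to 60 mm above the drawer floor, on which the pad of a hung wand leans. This point: middle of the top rail's upper edge, 150 mm above the drawer floor. x across the rail, away from the robot; z up
- spanner_top (a point): flat steel lens spanner fixed on the rack over the top rail, up to 60 mm either side of its middle: 22 mm wide along the rail, reaching 13 mm from the rail's middle plane towards the robot and 12 mm beyond. This point: top of its crook, in the rail's middle plane, 6 mm above the rail's upper edge
- lens_pen: black lens pen stuck upright in a grey foot, fixed between the tin and the lid, an obstacle: 18 mm diameter (foot 28 mm), 62 mm tall; origin at the centre of its underside
- blower: black rubber air blower standing nozzle up in a well: bulb 42 mm diameter to 52 mm height, thin nozzle up to 82 mm; origin at the centre of its underside. Leave alone
- filter0: round lens filter, flat black ring with a glass face, 42 mm diameter, 7 mm thick, lying in a well; origin at the centre of its underside. Leave alone
- filter1: round lens filter, flat black ring with a glass face, 42 mm diameter, 7 mm thick, lying in a well; origin at the centre of its underside. Leave alone
- filter2: round lens filter, flat black ring with a glass face, 42 mm diameter, 7 mm thick, lying in a well; origin at the centre of its underside. Leave alone
- filter3: round lens filter, flat black ring with a glass face, 42 mm diameter, 7 mm thick, lying in a well; origin at the centre of its underside. Leave alone
- cap0: black lens cap, 42 mm diameter, 10 mm thick, lying in a well; origin at the centre of its underside. Leave alone
- cap1: black lens cap, 42 mm diameter, 10 mm thick, lying in a well; origin at the centre of its underside. Leave alone
Things that resemble listed ones, but are neither listed nor needed, are in the scene too. Leave any green or red look-alike of the part that bears lid_center alone.

How it is judged:
By the outcome, as a careful person would: the job done as asked, in the order asked, and still so for the second after the job is handed in, with the robot touching nothing.
It also fails if it takes over 58 s, if anything falls off the work surface, if the arm or the gripper's body presses on something with over 40 N, if the wrist force passes 120 N, or if a joint passes its speed limit or range.

## Robot

A 7-joint arm with a two-finger parallel gripper is mounted at the origin on the work surface. World frame = base frame: x ahead of the robot, y to its left, z up, the work surface at z = 0. Lengths are in m, angles in rad, forces in N, time in s.
With the tool pointing down it reaches from about 0.35 to 0.775 m from the base axis. Payload 3.1 kg.
Tool frame: the origin (TCP) lies at the very end of the fingers, on their centre line; the grasp point (between the pads) lies env.grip_depth behind it (env.grip_depth is the distance from the TCP to the grasp point, in m); z points along the fingers, y is the line along which they close (so a half turn about z gives the same grasp; the last joint's range is limited). The gripper opens to 85 mm and grips with 20 to 120 N. Pads are 22 mm wide; open, the fingers measure 114 mm over their backs; the gripper's body (76 mm by 85 mm) begins 54 mm behind the grasp point. The pads swing forward as they close: fully open they stand 13 mm farther back than shut.
Start: joints at [1.274, 0.311, 0.014, 1.512, -0.004, 1.319, -0.027], TCP at [0.139, -0.532, 0.231] pointing down, gripper open.
Joint ranges: [-2.7, 2.7], [-0.3, 1.91], [-1.27, 1.3], [0.12, 2.57], [-1.44, 4.58], [0.2, 2.03], [-3.05, 3.05]. Speed limits (rad/s): [2.79, 2.79, 3.14, 3.14, 3.14, 3.14, 3.14].

## Interface

Orientations are given as a unit quaternion [x, y, z, w].
In Python, from workcell import env gives the robot as it stands. The module is installed in compiled form; this text tells all that it offers.
- The arm moves only by the tool arm_command, never from a script. Its argument "increments" is a list of rows, each an object of numbers: "wx", "wy", "wz": the turn, a rotation vector about the tool's x, y, z in rad; "x", "y", "z": the shift along the tool's x, y, z in mm; "hand": the finger opening in mm, from 0 to 85.4. A call has 1 to 5 rows; each row shifts and turns the commanded pose from where the row before left it, along the tool's axes as they then stand; what a row does not reach is not made up. A row lasts 1/10 s, in which the tool goes at most 50 mm and 8.59 degrees, less where a joint would pass 70% of its speed; a pose out of reach is approached as far as the arm can. A call is refused whole if a number of a shift passes 50 or a number of a turn 0.15, either way. A call with a gripper value outside its range is refused whole. The fingers move at their own pace and stop on an object; "newtons" is the grip in N (left out, the last holds). Time passes only in rows, so rows that do not move let the fingers close. It gives the time, the measured TCP pose, the force, the opening and the grip force at its end, in the units of the state.
- env.read_state(): the state, without advancing time (a new reading comes with each control period).
- env.snapshot(name): name is "scene" or "side" or "wrist"; returns a dict with "pixels" (420x560x3 uint8, blue, green, red), "mtx" (3x3 intrinsics, pixels), "pose" (4x4, takes a point from camera to world coordinates); the wrist camera has in their place "tool_from_camera" (4x4, takes a point from camera to tool coordinates, whose origin is the TCP and whose axes are the flange's). Camera axes: x right, y down, z forward; pixel columns grow to the right and rows downward; lengths in m; the calibration is good to about 2 mm. The wrist camera is an equidistant fisheye: a pixel r from the principal point sees the ray r / f radians off the axis. A picture is of the moment at which its call begins: read the wrist's pose just before it. There is no depth.
- env.hand_in(): hands the job in; it is judged then, once.
The state is a dict: "clock": time; "qpos": joint angles; "joint_vel": joint speeds; "effort": joint torques, N m; "tcp_pos": TCP position; "eef_rot": TCP orientation; "force": force on the tool from outside, world axes, zero at the start; "moment": the same for the moment, N m; "finger_gap": finger opening in m; "gripper_force": force on a finger pad.
Only numpy, scipy, OpenCV 4.12 (cv2) and the standard library are available. Lean on these libraries where they do the work, as an engineer would, in place of code of your own. Each camera call takes 0.05 s, during which the arm holds its last target. There are 200 camera calls.

## Working session

There is one attempt and no reset: what is moved stays moved. The work goes in short steps, Python scripts to look and compute and a tool call to move; the robot and the scene stay as the last step left them, time stands still between calls to the robot, and variables do not carry over. Pictures are saved under pics/ and viewed, at most 10 in all, crops included, and the job is handed in when it is done.

Besides the shell and the picture viewer there is one more tool, called after "Emit:" in YAML: its name, and indented under it one key for each argument. arm_command: Moves the arm, as the interface text tells. Its arguments: {"type":"object","properties":{"increments":{"type":"array"},"newtons":{"type":"number"}},"required":["increments"]}

```bash
ls; mkdir -p pics; cat > h.py <<'E'
import numpy as np, cv2
from workcell import env
from scipy.spatial.transform import Rotation as R
def snap(n):
    s=env.read_state(); d=env.snapshot(n); d['pixels']=np.array(d['pixels'])
    if n=='wrist':
        T=np.eye(4);T[:3,:3]=R.from_quat(s['eef_rot']).as_matrix();T[:3,3]=s['tcp_pos']
        d['pose']=T@np.array(d['tool_from_camera'])
    d['fish']=n=='wrist'; return d
def ray(d,u,v):
    K=np.array(d['mtx']);P=np.array(d['pose']);a=(u-K[0,2])/K[0,0];b=(v-K[1,2])/K[1,1]
    if d['fish']:
        r=np.hypot(a,b); c=np.array([a/r*np.sin(r),b/r*np.sin(r),np.cos(r)]) if r>1e-9 else np.array([0,0,1.])
    else: c=np.array([a,b,1.])
    w=P[:3,:3]@c; return P[:3,3],w/np.linalg.norm(w)
def onz(d,u,v,z):
    o,w=ray(d,u,v); return o+w*(z-o[2])/w[2]
def two(d1,p1,d2,p2):
    o1,w1=ray(d1,*p1);o2,w2=ray(d2,*p2)
    t=np.linalg.lstsq(np.c_[w1,-w2],o2-o1,rcond=None)[0]
    a=o1+w1*t[0];b=o2+w2*t[1]; return (a+b)/2,np.linalg.norm(a-b)
def proj(d,X):
    P=np.linalg.inv(np.array(d['pose']));K=np.array(d['mtx']);c=P[:3,:3]@np.asarray(X)+P[:3,3]
    if d['fish']:
        r=np.hypot(c[0],c[1]);th=np.arctan2(r,c[2]);c=np.array([c[0]/r*th,c[1]/r*th,1])
    return np.array([K[0,0]*c[0]/c[2]+K[0,2],K[1,1]*c[1]/c[2]+K[1,2]])
E
python3 - <<'E'
from h import *
import pickle
D={}
for n in('scene','side','wrist'):
    D[n]=snap(n);cv2.imwrite(f'pics/{n}0.png',D[n]['pixels']);print(n,np.round(D[n]['pose'],3).tolist(),np.round(D[n]['mtx'],1).tolist())
pickle.dump(D,open('D0.pkl','wb'))
s=env.read_state();print(s,env.grip_depth)
E
```

```text
pics
scene [[0.412, 0.721, -0.558, 0.931], [0.911, -0.328, 0.248, -0.178], [-0.004, -0.611, -0.792, 0.805], [0.0, 0.0, 0.0, 1.0]] [[417.5, 0.0, 285.8], [0.0, 417.5, 207.8], [0.0, 0.0, 1.0]]
side [[-0.879, -0.349, 0.325, 0.195], [-0.476, 0.655, -0.586, 0.536], [-0.008, -0.67, -0.742, 0.767], [0.0, 0.0, 0.0, 1.0]] [[408.5, 0.0, 278.7], [0.0, 408.5, 214.8], [0.0, 0.0, 1.0]]
wrist [[0.252, -0.93, -0.266, 0.206], [-0.968, -0.243, -0.067, -0.515], [-0.002, 0.275, -0.962, 0.373], [0.0, 0.0, 0.0, 1.0]] [[325.2, 0.0, 279.2], [0.0, 325.2, 215.0], [0.0, 0.0, 1.0]]
{'clock': 0.15, 'qpos': array([ 1.27431009,  0.31154343,  0.01398629,  1.51269669, -0.00440534,
        1.31919024, -0.0272325 ]), 'joint_vel': array([-0.00031495, -0.00257599,  0.00209615, -0.00339059, -0.00027914,
        0.00168984,  0.0003976 ]), 'effort': array([ 8.27492040e-04, -3.80273116e+01,  1.46449604e-01, -2.30847967e+01,
        1.22560520e-02,  9.72030277e-03, -2.73504884e-05]), 'tcp_pos': array([ 0.13850317, -0.53170268,  0.23046658]), 'eef_rot': array([ 9.91892889e-01,  1.27073525e-01, -1.50229555e-04, -8.90884031e-04]), 'force': array([-0.24628129,  0.50218896,  0.01009562]), 'moment': array([ 0.0416687 ,  0.00660599, -0.05584747]), 'gripper_force': 0.0, 'finger_gap': 0.0855525628551004} 0.0187
```

View pictures.

View pics/scene0.png

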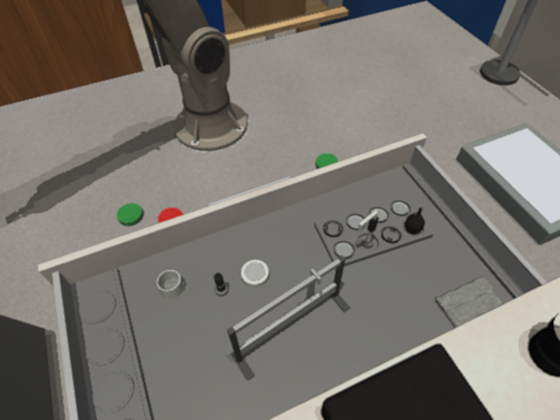

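View pics/side0.png

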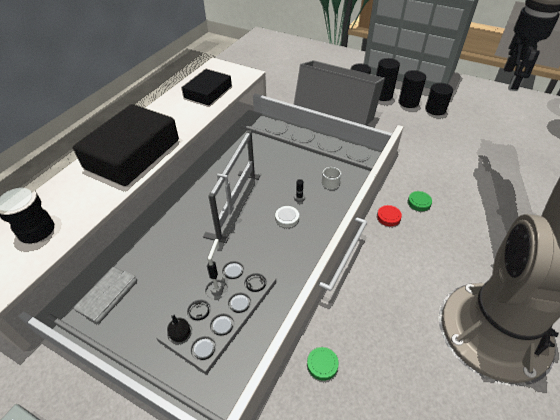

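The scene view shows the wand grip at (373,225), its white crook at about (361–378, 211–223), the tin at (170,283), the pen at (220,283), the lid at (255,272), and the rack from (236,345) to (340,270) with the spanner at (317,274). In the side view the wand is at (212,268), the crook at (214,245), the lid at (287,217) and the tin at (331,178).

Candidates:
- **Lid:** the aluminium disc at scene (255,272). The green ones at (130,213) and (326,160) and the red one at (170,215) are look-alikes.
- **Wand:** the grip with the white crook at (373,222). The blower at (415,222) and the pen at (220,283) could be confused with it.

I'll check these choices in one close crop.

```bash
python3 - <<'E'
from h import *
import pickle
D=pickle.load(open('D0.pkl','rb'))
def c(n,x,y,w,h,k): return cv2.resize(D[n]['pixels'][y:y+h,x:x+w],None,fx=k,fy=k,interpolation=cv2.INTER_CUBIC)
a=np.hstack([c('scene',310,190,130,100,3),c('side',150,230,136,100,3)])
b=np.hstack([c('scene',150,245,200,120,2),c('side',190,120,198,120,2)])
w=max(a.shape[1],b.shape[1])
p=lambda i:cv2.copyMakeBorder(i,0,0,0,w-i.shape[1],0)
m=np.vstack([p(a),p(b)]);print(m.shape);cv2.imwrite('pics/crop0.png',m)
E
```

```text
(540, 798, 3)
```

View pics/crop0.png

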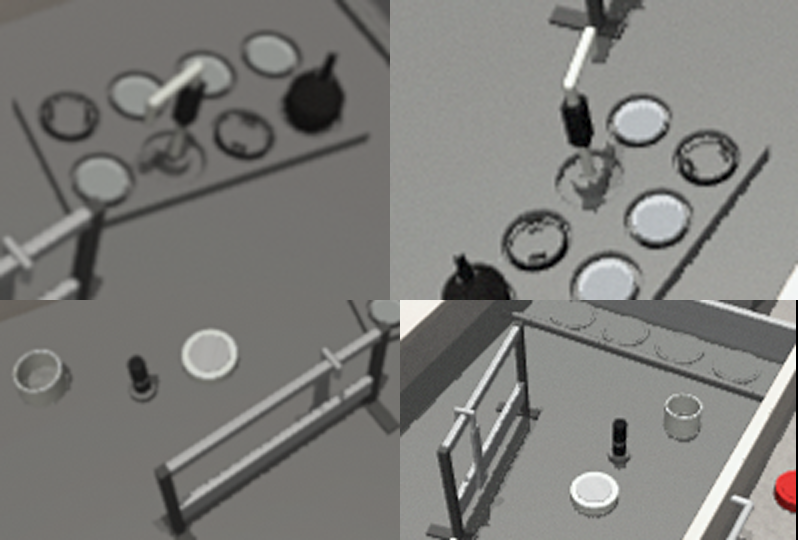

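```bash
python3 - <<'E'
from h import *
import pickle
D=pickle.load(open('D0.pkl','rb'));S,Q=D['scene'],D['side']
P=dict(stemtop=((375.3,212),(211,257.7)),lip=((361.7,224.3),(216,240.7)),postL=((232.5,330),(250,129)),postR=((341,261.5),(214.5,196)),
spanner=((315.5,274),(222,175.5)),lidtop=((255,271),(287,215.5)),tinmouth=((170,280.5),(331.5,172)),
pen=((218,274.5),(299.5,181)),blow=((420,208.5),(173.5,317)),
w_a=((333,228.5),(255.5,283)),w_b=((344,250),(233,270.5)),w_c=((400,208.5),(204,348)),w_d=((391,234),(199.5,310)))
for k,(a,b) in P.items():
    X,e=two(S,a,Q,b);print(k,np.round(X*1000,1),round(e*1000,1))
print(proj(D['wrist'],two(S,P['tinmouth'][0],Q,P['tinmouth'][1])[0]))
# refine blobs: lid and tin by threshold
for n,d in(('scene',S),('side',Q)):
    g=cv2.cvtColor(d['pixels'],cv2.COLOR_BGR2GRAY)
    for k in('lidtop','tinmouth'):
        u,v=P[k][n=='side'];u,v=int(u),int(v);r=26
        sub=g[v-r:v+r,u-r:u+r];m=(sub>(np.median(sub)+35)).astype(np.uint8)
        N,L,st,ce=cv2.connectedComponentsWithStats(m)
        print(n,k,[(st[i].tolist()[0]+u-r,st[i].tolist()[1]+v-r,*st[i].tolist()[2:]) for i in range(1,N) if st[i,4]>40])
E
```

```text
stemtop [538.3 192.6 128.9] 5.9
lip [553.4 152.6 128.3] 4.8
postL [ 662.  -157.3  160.1] 10.2
postR [617.2  65.6 146.2] 10.2
spanner [628.7  11.2 157.6] 3.2
lidtop [504.2 -62.   18.7] 3.2
tinmouth [ 463.5 -232.5   42.1] 7.4
pen [ 509.1 -138.8   69.3] 1.9
blow [545.4 311.3  84.2] 3.7
w_a [474.4 141.7  16.9] 4.2
w_b [535.1 136.7  16. ] 4.1
w_c [488.3 313.9  15.7] 5.9
w_d [542.7 252.6  18.4] 5.9
[ 114.99885328 -101.4843197 ]
scene lidtop [(241, 259, 28, 26, 547)]
scene tinmouth []
side lidtop [(275, 206, 24, 18, 338)]
side tinmouth []
```

View pics/wrist0.png

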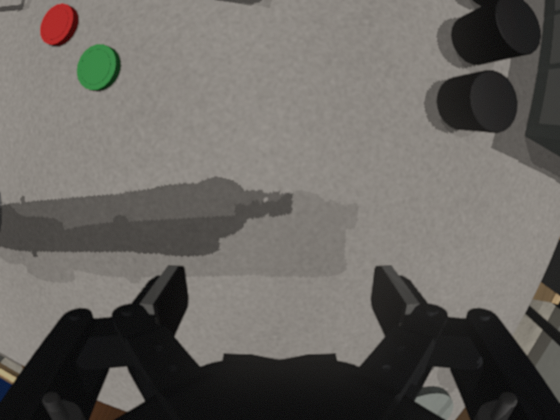

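The crop confirms the choice: grip and crook on the white-armed wand, stem at (538,193), crook pointing at about −69°. The plain aluminium lid is at (504,−62), and the rail, spanner, tin and pen are all consistent with the given sizes, with the floor at about z = 2 mm. The wrist view shows only the desk (red look-alike at (58,25), green at (98,67)). I'll swing towards the wand now.

Emit:
arm_command:
  increments:
    - {"x":46.5,"y":-0.8,"wz":-0.083,"hand":85}
    - {"x":46.5,"y":-0.8,"wz":-0.083}
    - {"x":46.5,"y":-0.8,"wz":-0.083}
    - {"x":46.5,"y":-0.8,"wz":-0.083}
    - {"x":46.5,"y":-0.8,"wz":-0.083}

```text
validation failed for argument at $.in...
```

Emit:
arm_command:
  increments:
    - {"x":46.5,"y":-0.8,"z":0,"wx":0,"wy":0,"wz":-0.083,"hand":85}
    - {"x":46.5,"y":-0.8,"z":0,"wx":0,"wy":0,"wz":-0.083,"hand":85}
    - {"x":46.5,"y":-0.8,"z":0,"wx":0,"wy":0,"wz":-0.083,"hand":85}
    - {"x":46.5,"y":-0.8,"z":0,"wx":0,"wy":0,"wz":-0.083,"hand":85}
    - {"x":46.5,"y":-0.8,"z":0,"wx":0,"wy":0,"wz":-0.083,"hand":85}

```text
clock: 0.65
tcp_pos: [0.3493, -0.4333, 0.2308]
eef_rot: [0.944, 0.33, -0.0, -0.0]
force: [0.1, 0.4, 0.3]
finger_gap: 0.0849
gripper_force: 0.0
```

Emit:
arm_command:
  increments:
    - {"x":46.5,"y":-0.8,"z":0,"wx":0,"wy":0,"wz":-0.083,"hand":85}
    - {"x":46.5,"y":-0.8,"z":0,"wx":0,"wy":0,"wz":-0.083,"hand":85}
    - {"x":46.5,"y":-0.8,"z":0,"wx":0,"wy":0,"wz":-0.083,"hand":85}
    - {"x":46.5,"y":-0.8,"z":0,"wx":0,"wy":0,"wz":-0.083,"hand":85}
    - {"x":46.5,"y":-0.8,"z":0,"wx":0,"wy":0,"wz":-0.083,"hand":85}

```text
clock: 1.15
tcp_pos: [0.5006, -0.2589, 0.2308]
eef_rot: [0.856, 0.518, -0.0, -0.0]
force: [0.9, -0.6, -0.0]
finger_gap: 0.0851
gripper_force: 0.0
```

Emit:
arm_command:
  increments:
    - {"x":46.5,"y":-0.8,"z":0,"wx":0,"wy":0,"wz":-0.083,"hand":85}
    - {"x":46.5,"y":-0.8,"z":0,"wx":0,"wy":0,"wz":-0.083,"hand":85}
    - {"x":46.5,"y":-0.8,"z":0,"wx":0,"wy":0,"wz":-0.083,"hand":85}
    - {"x":46.5,"y":-0.8,"z":0,"wx":0,"wy":0,"wz":-0.083,"hand":85}
    - {"x":46.5,"y":-0.8,"z":0,"wx":0,"wy":0,"wz":-0.083,"hand":85}

```text
clock: 1.65
tcp_pos: [0.5688, -0.0383, 0.2308]
eef_rot: [0.731, 0.683, -0.0, -0.0]
force: [0.2, -0.0, 0.5]
finger_gap: 0.0851
gripper_force: 0.0
```

```bash
python3 - <<'E'
from h import *
import pickle
d=snap('wrist');pickle.dump(d,open('D1.pkl','wb'));cv2.imwrite('pics/w1.png',d['pixels'])
s=env.read_state();print(s['clock'],s['tcp_pos'],s['eef_rot'])
for n,X in dict(stem=(.538,.1926,.126),lip=(.553,.1526,.124),lid=(.504,-.062,.018),tin=(.4635,-.2325,.038),postR=(.617,.066,.152)).items(): print(n,proj(d,X).round())
E
```

```text
1.7 [ 0.56890683 -0.02501953  0.23131599] [ 0.72475137  0.68898931  0.00396837 -0.00366507]
stem [222. -58.]
lip [243. -20.]
lid [224. 212.]
tin [209. 343.]
postR [340.  71.]
```

View pics/w1.png

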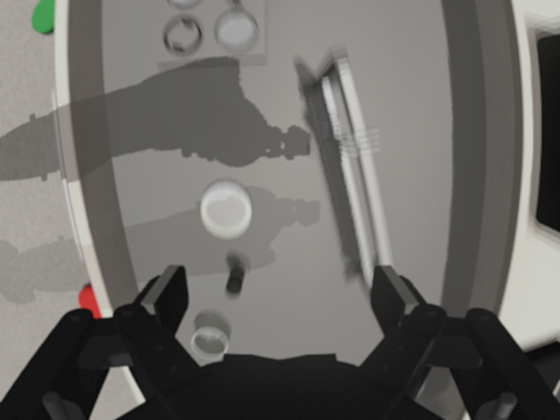

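The wrist view (slightly blurred) shows the lid at (226,209), the tin at (209,343) and the rail's liner end at about (343,55). They land within a few pixels of prediction, apart from the rail end, which I'll refine from a still view.

Emit:
arm_command:
  increments:
    - {"x":46.5,"y":-0.8,"z":0,"wx":0,"wy":0,"wz":-0.083,"hand":85}
    - {"x":46.5,"y":-0.8,"z":0,"wx":0,"wy":0,"wz":-0.083,"hand":85}
    - {"x":40,"y":-0.8,"z":0,"wx":0,"wy":0,"wz":-0.083,"hand":85}
    - {"x":20,"y":0,"z":0,"wx":0,"wy":0,"wz":-0.083,"hand":85}
    - {"x":0,"y":0,"z":0,"wx":0,"wy":0,"wz":-0.08,"hand":85}

```text
clock: 2.2
tcp_pos: [0.5597, 0.1182, 0.2313]
eef_rot: [0.572, 0.82, 0.001, -0.001]
force: [-1.0, -0.3, -0.3]
finger_gap: 0.0851
gripper_force: 0.0
```

Emit:
arm_command:
  increments:
    - {"x":0,"y":0,"z":0,"wx":0,"wy":0,"wz":0,"hand":85}
    - {"x":0,"y":0,"z":0,"wx":0,"wy":0,"wz":0,"hand":85}

```text
clock: 2.4
tcp_pos: [0.5616, 0.1113, 0.2309]
eef_rot: [0.578, 0.816, -0.001, -0.0]
force: [-0.4, -0.2, 0.8]
finger_gap: 0.0851
gripper_force: 0.0
```

```bash
python3 - <<'E'
from h import *
import pickle
d=snap('wrist');pickle.dump(d,open('D2.pkl','wb'));cv2.imwrite('pics/w2.png',cv2.resize(d['pixels'][:400],None,fx=1.42,fy=1.42,interpolation=cv2.INTER_CUBIC))
s=env.read_state();print(s['clock'],s['tcp_pos'],s['eef_rot'],s['qpos'])
for n,X in dict(stem=(.538,.1926,.126),lip=(.553,.1526,.124),lid=(.504,-.062,.018),tin=(.4635,-.2325,.038),postR=(.617,.066,.152)).items(): print(n,proj(d,X).round())
E
```

```text
2.45 [0.56168933 0.11106011 0.23091866] [ 5.78297460e-01  8.15825831e-01 -5.11529124e-04  8.43535383e-06] [ 0.20756832  0.42517925 -0.62326501  1.42842107  0.24893445  1.36798712
 -0.08605907]
stem [286. 105.]
lip [287. 160.]
lid [193. 299.]
tin [144. 382.]
postR [327. 297.]
```

View pics/w2.png

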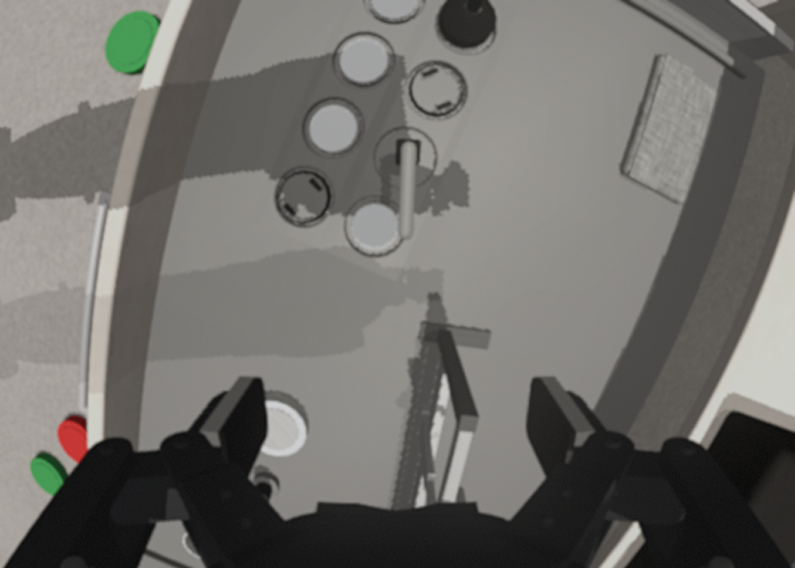

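The wrist view shows the wand's crook arm from the stem end at raw (287,100) to the lip at (286,165), standing in a well beside filters. The blower is at (330,15). This matches the prediction, and the tool is almost aligned.

```bash
python3 - <<'E'
from h import *
import pickle
d=pickle.load(open('D2.pkl','rb'))
z=.127
# bar mask
im=d['pixels'];g=im.astype(int).mean(2)
sub=g[95:170,275:300];print(np.round(sub[5::10]).astype(int))
a=onz(d,287,100,z);b=onz(d,285.8,165,z);print(a,b,np.linalg.norm(a-b),np.degrees(np.arctan2(*(b-a)[1::-1])))
T=np.eye(4);s=env.read_state()
Rm=R.from_quat(s['eef_rot']).as_matrix()
u=(b-a)/np.linalg.norm(b-a);st=a+u*.004
print(st,'tool shift mm',1000*Rm.T@(st-s['tcp_pos']),'yaw x',np.degrees(np.arctan2(Rm[1,0],Rm[0,0])))
E
```

```text
[[102 101  99  89  62  43  42  45  56  78 100 116 126 125 116 103  83  59
   47  49  70 111 144 153 153]
 [ 77  77  72  59  42  37  56  91 120 136 143 151 157 157 152 144 135 118
   85  56  92 139 154 155 153]
 [ 77  78  77  77  77  78  88 108 127 138 146 153 157 155 147 138 129 114
  103 100 101 102 102 102 101]
 [ 83  90  94  96  97  99 107 119 132 142 149 156 157 152 143 136 124 107
   95  90  89  91  94  97 100]
 [ 87  93  97  99  99  99 108 124 137 144 151 156 155 149 141 130 116 103
   99 101 100 100 100  98  97]
 [162 154 134 114 115 120 123 130 140 146 152 156 153 145 137 130 130 131
  124 114 112 122 131 141 145]
 [160 160 161 159 153 138 129 134 143 151 155 155 149 141 133 131 139 149
  153 152 151 149 148 149 147]]
[0.53751648 0.19629766 0.127     ] [0.55318544 0.14930559 0.127     ] 0.04953555579781119 -71.55963661070152
[0.53878175 0.19250305 0.127     ] tool shift mm [ 84.49655268   5.43988919 103.86307275] yaw x 109.33823578896506
```

Emit:
arm_command:
  increments:
    - {"x":35,"y":2.4,"z":10,"wx":0,"wy":0,"wz":0.015,"hand":85}
    - {"x":35,"y":2,"z":30,"wx":0,"wy":0,"wz":0,"hand":85}
    - {"x":15,"y":1,"z":35,"wx":0,"wy":0,"wz":0,"hand":85}
    - {"x":0,"y":0,"z":10,"wx":0,"wy":0,"wz":0,"hand":85}
    - {"x":0,"y":0,"z":0,"wx":0,"wy":0,"wz":0,"hand":85}

```text
clock: 2.95
tcp_pos: [0.5383, 0.1922, 0.1444]
eef_rot: [0.584, 0.812, -0.002, -0.001]
force: [0.4, -1.1, 0.3]
finger_gap: 0.0849
gripper_force: 0.0
```

```bash
python3 - <<'E'
from h import *
import pickle
d=snap('wrist');pickle.dump(d,open('D3.pkl','wb'));cv2.imwrite('pics/w3.png',d['pixels'])
s=env.read_state();print(s['clock'],s['tcp_pos'],s['force'])
print(proj(d,(.5382,.1935,.127)),proj(d,(.5525,.152,.127)))
E
```

```text
3.0 [0.53987597 0.19210623 0.14615049] [ 0.68550008 -0.87087679  0.87472734]
[280.45563435 255.29103552] [280.92678166 322.89429278]
```

View pics/w3.png

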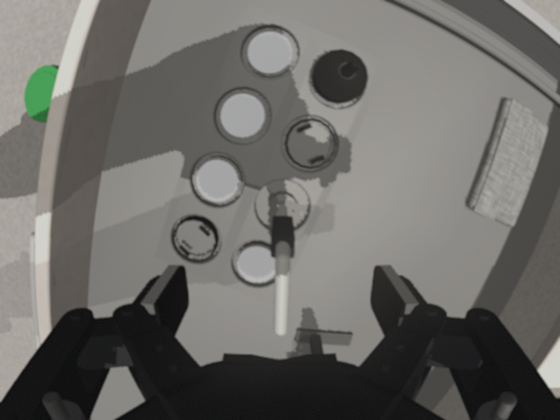

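The wrist view shows the crook arm from (283,250) at the stem end to (281,333), centred between the fingers and within 1 mm of prediction. I'll descend and grip.

Emit:
arm_command:
  increments:
    - {"x":0,"y":0,"z":20,"wx":0,"wy":0,"wz":0,"hand":85}
    - {"x":0,"y":0.5,"z":24,"wx":0,"wy":0,"wz":0,"hand":85}
    - {"x":0,"y":0,"z":18,"wx":0,"wy":0,"wz":0,"hand":85}
    - {"x":0,"y":0,"z":10,"wx":0,"wy":0,"wz":0,"hand":60}
    - {"x":0,"y":0,"z":0,"wx":0,"wy":0,"wz":0,"hand":40}
  newtons: 40

```text
clock: 3.5
tcp_pos: [0.5402, 0.1929, 0.0742]
eef_rot: [0.584, 0.812, -0.0, 0.0]
force: [-0.1, -0.2, 0.3]
finger_gap: 0.059
gripper_force: 0.0
```

Emit:
arm_command:
  increments:
    - {"x":0,"y":0,"z":0,"wx":0,"wy":0,"wz":0,"hand":22}
    - {"x":0,"y":0,"z":0,"wx":0,"wy":0,"wz":0,"hand":18}
    - {"x":0,"y":0,"z":0,"wx":0,"wy":0,"wz":0,"hand":15}
    - {"x":0,"y":0,"z":0,"wx":0,"wy":0,"wz":0,"hand":10}
    - {"x":0,"y":0,"z":0,"wx":0,"wy":0,"wz":0,"hand":5}
  newtons: 40

```text
clock: 4.0
tcp_pos: [0.5402, 0.1951, 0.0754]
eef_rot: [0.583, 0.813, 0.001, 0.001]
force: [-0.1, -0.2, 4.5]
finger_gap: 0.0129
gripper_force: 40.6
```

Emit:
arm_command:
  increments:
    - {"x":0,"y":0,"z":-5,"wx":0,"wy":0,"wz":0,"hand":5}
    - {"x":0,"y":0,"z":-20,"wx":0,"wy":0,"wz":0,"hand":5}
    - {"x":0,"y":0,"z":-35,"wx":0,"wy":0,"wz":0,"hand":5}
    - {"x":0,"y":0,"z":-35,"wx":0,"wy":0,"wz":0,"hand":5}
    - {"x":-20,"y":-10,"z":-25,"wx":0,"wy":0,"wz":0,"hand":5}

```text
clock: 4.5
tcp_pos: [0.5358, 0.1771, 0.1968]
eef_rot: [0.58, 0.814, 0.003, -0.001]
force: [-0.0, 0.5, -0.2]
finger_gap: 0.0135
gripper_force: 40.0
```

Emit:
arm_command:
  increments:
    - {"x":-41.4,"y":-18.9,"z":0,"wx":0,"wy":0,"wz":0,"hand":5}
    - {"x":-41.4,"y":-18.9,"z":0,"wx":0,"wy":0,"wz":0,"hand":5}
    - {"x":-41.4,"y":-18.9,"z":0,"wx":0,"wy":0,"wz":0,"hand":5}
    - {"x":-41.4,"y":-18.9,"z":0,"wx":0,"wy":0,"wz":0,"hand":5}
    - {"x":-41.4,"y":-18.9,"z":0,"wx":0,"wy":0,"wz":0,"hand":5}

```text
clock: 5.0
tcp_pos: [0.5121, -0.0555, 0.1941]
eef_rot: [0.583, 0.813, -0.0, -0.0]
force: [0.3, -0.1, -1.1]
finger_gap: 0.0138
gripper_force: 40.0
```

Emit:
arm_command:
  increments:
    - {"x":-41.4,"y":-18.9,"z":0,"wx":0,"wy":0,"wz":0,"hand":5}
    - {"x":-41.4,"y":-18.9,"z":0,"wx":0,"wy":0,"wz":0,"hand":5}
    - {"x":-41.4,"y":-18.9,"z":0,"wx":0,"wy":0,"wz":0,"hand":5}
    - {"x":-41.4,"y":-18.9,"z":0,"wx":0,"wy":0,"wz":0,"hand":5}
    - {"x":-41.4,"y":-18.9,"z":0,"wx":0,"wy":0,"wz":0,"hand":5}

```text
clock: 5.5
tcp_pos: [0.489, -0.2816, 0.1941]
eef_rot: [0.583, 0.813, -0.0, -0.0]
force: [1.1, -0.2, -2.2]
finger_gap: 0.0139
gripper_force: 40.0
```

Emit:
arm_command:
  increments:
    - {"x":-22,"y":-9,"z":0,"wx":0,"wy":0,"wz":0,"hand":5}
    - {"x":0,"y":0,"z":0,"wx":0,"wy":0,"wz":0,"hand":5}
    - {"x":0,"y":0,"z":0,"wx":0,"wy":0,"wz":0,"hand":5}
    - {"x":0,"y":0,"z":0,"wx":0,"wy":0,"wz":0,"hand":5}

```text
clock: 5.9
tcp_pos: [0.4889, -0.3015, 0.1942]
eef_rot: [0.582, 0.813, 0.001, -0.001]
force: [0.1, 0.6, -0.9]
finger_gap: 0.0137
gripper_force: 40.0
```

```bash
python3 - <<'E'
from h import *
import pickle
D={}
for n in('scene','side','wrist'): D[n]=snap(n)
pickle.dump(D,open('D4.pkl','wb'))
s=env.read_state();print(s['clock'],s['tcp_pos'],s['eef_rot'],s['qpos'].round(2))
Rm=R.from_quat(s['eef_rot']).as_matrix()
tip=s['tcp_pos']+Rm@[0,0,.0653]
def crop(n,c,w,h,k):
    x,y=int(max(0,c[0]-w/2)),int(max(0,c[1]-h/2));print(n,x,y,k);return cv2.resize(D[n]['pixels'][y:y+h,x:x+w],(w*k,h*k),interpolation=cv2.INTER_CUBIC)
for n in('scene','side'):print(n,'tip',proj(D[n],tip),'tin',proj(D[n],(.4635,-.2325,.038)))
print('w',proj(D['wrist'],tip),proj(D['wrist'],(.4635,-.2325,.038)))
a=crop('scene',(150,255),130,150,2);b=crop('side',(345,160),130,150,2)
w=D['wrist']['pixels'];
m=np.hstack([w[:420,:], cv2.copyMakeBorder(np.vstack([a,b])[:,:240],0,0,0,0,0)[:420] if 0 else np.vstack([cv2.resize(a,(240,210)),cv2.resize(b,(240,210))])])
cv2.imwrite('pics/m4.png',m);print(m.shape)
E
```

```text
6.05 [ 0.48896135 -0.30199897  0.19447485] [ 5.81713742e-01  8.13393543e-01  2.46939556e-04 -7.57902136e-05] [ 0.86  0.42 -0.47  1.49  0.19  1.28  0.7 ]
scene tip [123.14774413 282.50501954] tin [168.87234269 280.52966501]
side tip [334.85127968 128.63770852] tin [330.1222994  173.86143343]
w [279.29685709 229.8312978 ] [277.4763236  120.23065712]
scene 85 180 2
side 280 85 2
(420, 800, 3)
```

View pics/m4.png

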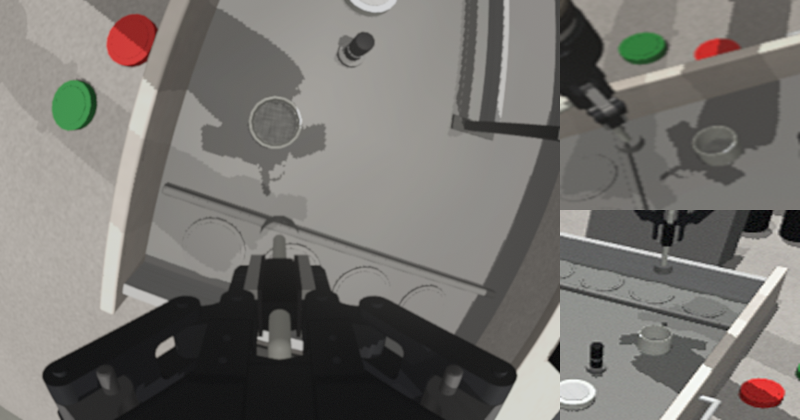

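The wrist view shows the tin's mouth ringed at (275.5,121.5), the pad and stem at (279,225) where predicted, the pen at (357,47) and the front wall well clear on the left. The gripped wand hangs straight.

```bash
python3 - <<'E'
from h import *
import pickle
D=pickle.load(open('D4.pkl','rb'));d=D['wrist']
g=cv2.cvtColor(d['pixels'],cv2.COLOR_BGR2GRAY)
r=g[85:160,235:315]
c=cv2.HoughCircles(cv2.medianBlur(r,3),cv2.HOUGH_GRADIENT,1,40,param1=80,param2=12,minRadius=20,maxRadius=32);print(None if c is None else c[0][:3]+[235,85,0])
for uv in((275.5,121.5),(249,121),(302,121),(275.5,96),(275.5,147)): print(uv,onz(d,*uv,.038).round(4))
s=env.read_state();Rm=R.from_quat(s['eef_rot']).as_matrix()
t=onz(d,275.5,121.5,.038);print('tool',1000*Rm.T@(t-s['tcp_pos']))
tip=s['tcp_pos']+Rm@[0,0,.0653]
# lid and pen, front wall
print('penbase~',onz(d,351,52,.002),'wall inner base',onz(d,165,185,.0),onz(d,205,20,0))
# tin height via two views using bottoms: triangulate wrist centre w/ scene, side
for n,p in(('scene',(170,280.5)),('side',(331.5,172))): X,e=two(d,(275.5,121.5),D[n],p);print(n,X.round(4),round(e,4))
E
```

```text
[[273.5        121.5         25.20000076]]
(275.5, 121.5) [ 0.4622 -0.2342  0.038 ]
(249, 121) [ 0.4391 -0.2413  0.038 ]
(302, 121) [ 0.4848 -0.2258  0.038 ]
(275.5, 96) [ 0.4546 -0.2119  0.038 ]
(275.5, 147) [ 0.4698 -0.2564  0.038 ]
tool [ 72.76711824  -3.47561513 156.50366268]
penbase~ [ 0.51074756 -0.13708274  0.002     ] wall inner base [ 0.36761529 -0.33500195  0.        ] [ 0.35507522 -0.15095334  0.        ]
scene [ 0.4619 -0.2324  0.0335] 0.0035
side [ 0.4617 -0.2344  0.0439] 0.0013
```

Emit:
arm_command:
  increments:
    - {"x":30,"y":-1.5,"z":0,"wx":0,"wy":0,"wz":0,"hand":5}
    - {"x":30,"y":-1.5,"z":20,"wx":0,"wy":0,"wz":0,"hand":5}
    - {"x":12.5,"y":-0.5,"z":30,"wx":0,"wy":0,"wz":0,"hand":5}
    - {"x":0,"y":0,"z":10,"wx":0,"wy":0,"wz":0,"hand":5}
    - {"x":0,"y":0,"z":0,"wx":0,"wy":0,"wz":0,"hand":5}

```text
clock: 6.55
tcp_pos: [0.4608, -0.236, 0.1331]
eef_rot: [0.582, 0.813, -0.001, -0.001]
force: [-0.3, -0.6, -1.8]
finger_gap: 0.0137
gripper_force: 39.9
```

Emit:
arm_command:
  increments:
    - {"x":0,"y":0,"z":0,"wx":0,"wy":0,"wz":0,"hand":5}

```text
clock: 6.65
tcp_pos: [0.4629, -0.2377, 0.1352]
eef_rot: [0.583, 0.812, -0.0, 0.001]
force: [-0.4, -0.6, -0.6]
finger_gap: 0.0134
gripper_force: 39.9
```

```bash
python3 - <<'E'
from h import *
d=snap('wrist');import pickle;pickle.dump(d,open('D5.pkl','wb'));cv2.imwrite('pics/w5.png',d['pixels'])
z=[]
for i in range(4): snap('scene'); s=env.read_state(); z.append(s['tcp_pos'])
print(np.round(z,4),s['clock'],s['force'])
print(proj(d,(.462,-.2345,.038)),proj(d,s['tcp_pos']+[0,0,-.0653]))
g=cv2.cvtColor(d['pixels'],cv2.COLOR_BGR2GRAY)
cv2.imwrite('pics/w5c.png',g)
E
```

```text
[[ 0.4633 -0.2379  0.1357]
 [ 0.4631 -0.2377  0.1356]
 [ 0.4629 -0.2374  0.1354]
 [ 0.4627 -0.2372  0.1352]] 6.9 [-0.04097182 -0.67474386 -0.83125857]
[279.6773266 211.7950794] [279.46313304 228.35344669]
```

```bash
python3 - <<'E'
from h import *
import pickle
d=pickle.load(open('D5.pkl','rb'));g=cv2.cvtColor(d['pixels'],cv2.COLOR_BGR2GRAY)
for r in(180,190,200,206,212,220): print(r,g[r,235:325:2].tolist())
for c in(262,270,280,290,298): print('c',c,g[150:260:2,c].tolist())
E
```

```text
180 [154, 146, 106, 97, 100, 99, 98, 100, 101, 102, 101, 102, 103, 100, 89, 99, 104, 105, 105, 106, 106, 106, 107, 107, 107, 108, 107, 109, 107, 113, 133, 134, 124, 112, 149, 157, 167, 162, 167, 167, 167, 167, 166, 166, 166]
190 [143, 143, 142, 143, 143, 143, 143, 143, 110, 121, 123, 104, 120, 145, 150, 121, 97, 102, 107, 105, 105, 124, 151, 155, 152, 157, 157, 157, 154, 152, 155, 163, 166, 149, 109, 143, 166, 167, 167, 166, 167, 167, 166, 166, 165]
200 [142, 143, 143, 144, 144, 143, 144, 140, 120, 134, 138, 136, 135, 108, 87, 85, 86, 90, 114, 134, 142, 156, 160, 161, 157, 139, 144, 154, 160, 158, 156, 155, 150, 138, 122, 178, 205, 172, 165, 165, 165, 166, 165, 164, 165]
206 [142, 142, 144, 143, 143, 143, 143, 163, 177, 108, 134, 146, 145, 127, 103, 90, 95, 93, 98, 103, 109, 99, 98, 104, 135, 153, 157, 153, 148, 146, 148, 146, 132, 100, 97, 106, 157, 203, 164, 150, 151, 156, 160, 163, 164]
212 [142, 142, 144, 144, 144, 143, 148, 199, 153, 91, 97, 111, 126, 127, 92, 90, 91, 95, 121, 131, 139, 139, 140, 147, 149, 146, 142, 139, 141, 145, 135, 123, 94, 106, 126, 99, 105, 189, 191, 147, 
[... 905 characters left out ...]
66, 161, 155, 133, 102, 129, 140, 143, 141, 91, 71, 73, 87, 90, 122, 120, 104, 107, 103, 102, 102, 102, 102, 102, 102, 102, 103, 103, 102, 100, 62]
c 290 [101, 103, 103, 102, 103, 103, 103, 103, 103, 103, 103, 104, 104, 103, 106, 109, 106, 135, 164, 156, 157, 153, 159, 154, 147, 160, 162, 158, 150, 142, 138, 140, 143, 134, 103, 68, 66, 84, 109, 104, 104, 105, 103, 102, 131, 194, 175, 160, 160, 161, 159, 160, 160, 158, 107]
c 298 [103, 103, 104, 103, 104, 103, 103, 103, 104, 103, 103, 103, 104, 103, 104, 132, 138, 110, 106, 129, 165, 153, 152, 159, 153, 152, 153, 148, 142, 132, 120, 105, 90, 90, 119, 119, 105, 101, 99, 96, 90, 97, 157, 197, 180, 161, 161, 160, 160, 159, 159, 160, 135, 78, 71]
```

```bash
python3 - <<'E'
from h import *
import pickle
d=pickle.load(open('D5.pkl','rb'));Tc=np.array(d['tool_from_camera'])
e=dict(d);e['pose']=Tc
for h in(.092,.097,.101): print(h,1000*onz(e,279.5,213,h))
E
```

```text
0.092 [ 4.0173228e+00 -5.7804569e-02  9.2000000e+01]
0.097 [ 2.62727286e+00 -5.51175882e-02  9.70000000e+01]
0.101 [ 1.51523291e+00 -5.29680036e-02  1.01000000e+02]
```

Emit:
arm_command:
  increments:
    - {"x":2.5,"y":0,"z":10,"wx":0,"wy":0,"wz":0,"hand":5}
    - {"x":0,"y":0,"z":15,"wx":0,"wy":0,"wz":0,"hand":5}
    - {"x":0,"y":0,"z":12,"wx":0,"wy":0,"wz":0,"hand":5}
    - {"x":0,"y":0,"z":8,"wx":0,"wy":0,"wz":0,"hand":5}
    - {"x":0,"y":0,"z":5,"wx":0,"wy":0,"wz":0,"hand":5}

```text
clock: 7.4
tcp_pos: [0.4605, -0.2337, 0.0831]
eef_rot: [0.583, 0.813, -0.0, -0.001]
force: [0.3, -0.1, -0.9]
finger_gap: 0.0135
gripper_force: 40.0
```

Emit:
arm_command:
  increments:
    - {"x":0,"y":0,"z":4,"wx":0,"wy":0,"wz":0,"hand":5}
    - {"x":0,"y":0,"z":2,"wx":0,"wy":0,"wz":0,"hand":5}
    - {"x":0,"y":0,"z":1,"wx":0,"wy":0,"wz":0,"hand":5}
    - {"x":0,"y":0,"z":0,"wx":0,"wy":0,"wz":0,"hand":5}

```text
clock: 7.8
tcp_pos: [0.4613, -0.234, 0.0775]
eef_rot: [0.583, 0.813, 0.0, 0.0]
force: [0.1, 0.3, 0.6]
finger_gap: 0.0136
gripper_force: 40.0
```

Emit:
arm_command:
  increments:
    - {"x":0,"y":0,"z":1,"wx":0,"wy":0,"wz":0,"hand":5}
    - {"x":0,"y":0,"z":1,"wx":0,"wy":0,"wz":0,"hand":5}
    - {"x":0,"y":0,"z":0,"wx":0,"wy":0,"wz":0,"hand":5}

```text
clock: 8.1
tcp_pos: [0.461, -0.2339, 0.0753]
eef_rot: [0.583, 0.812, -0.0, -0.0]
force: [-0.4, -0.1, -1.4]
finger_gap: 0.0135
gripper_force: 40.0
```

Emit:
arm_command:
  increments:
    - {"x":0,"y":0,"z":1,"wx":0,"wy":0,"wz":0,"hand":5}
    - {"x":0,"y":0,"z":0,"wx":0,"wy":0,"wz":0,"hand":5}
    - {"x":0,"y":0,"z":0,"wx":0,"wy":0,"wz":0,"hand":5}

```text
clock: 8.4
tcp_pos: [0.461, -0.2339, 0.0743]
eef_rot: [0.583, 0.813, -0.0, -0.0]
force: [-0.9, 0.3, -0.7]
finger_gap: 0.0137
gripper_force: 40.0
```

Emit:
arm_command:
  increments:
    - {"x":0,"y":0,"z":1,"wx":0,"wy":0,"wz":0,"hand":5}
    - {"x":0,"y":0,"z":0,"wx":0,"wy":0,"wz":0,"hand":5}
    - {"x":0,"y":0,"z":0,"wx":0,"wy":0,"wz":0,"hand":5}
    - {"x":0,"y":0,"z":0,"wx":0,"wy":0,"wz":0,"hand":5}

```text
clock: 8.8
tcp_pos: [0.4611, -0.2339, 0.0733]
eef_rot: [0.583, 0.813, -0.0, 0.0]
force: [0.3, 0.1, -0.2]
finger_gap: 0.0135
gripper_force: 40.0
```

```bash
python3 - <<'E'
from h import *
import pickle
D={n:snap(n) for n in('scene','side','wrist')}
pickle.dump(D,open('D6.pkl','wb'))
s=env.read_state();Rm=R.from_quat(s['eef_rot']).as_matrix();print(s['tcp_pos'],s['force'],np.degrees(np.arctan2(Rm[1,0],Rm[0,0])),s['qpos'].round(2))
# refine rail ends from initial images + wrist images: print prediction gray along the rail
D0=pickle.load(open('D0.pkl','rb'));S,Q=D0['scene'],D0['side']
for z in(.150,.152,.154):
    for n,d,ps in(('scene',S,((232.5,330),(341,261.5))),('side',Q,((250,129),(214.5,196)))):
        a,b=[onz(d,*p,z) for p in ps];print(z,n,a[:2].round(4),b[:2].round(4),round(np.linalg.norm(a-b),4))
d=pickle.load(open('D2.pkl','rb'));print('D2 postR far top',onz(d,468/1.42,418/1.42,.152))
E
```

```text
[ 0.46107523 -0.23395383  0.07331919] [-0.47386264  0.54156224 -0.75298785] 108.68224547685512 [ 0.8   0.44 -0.47  1.8   0.24  0.96  0.56]
0.15 scene [ 0.6619 -0.1535] [0.6227 0.0677] 0.2247
0.15 side [ 0.6673 -0.1739] [0.6113 0.0647] 0.2451
0.152 scene [ 0.6627 -0.1536] [0.6237 0.0669] 0.224
0.152 side [ 0.6657 -0.1716] [0.6099 0.0662] 0.2443
0.154 scene [ 0.6635 -0.1537] [0.6246 0.0662] 0.2233
0.154 side [ 0.6642 -0.1693] [0.6086 0.0677] 0.2435
D2 postR far top [0.61806172 0.06894513 0.152     ]
```

The dip reached about 1.5 mm above the tin's floor with no contact force. I'll lift straight out and move to where the rail can be seen.

Emit:
arm_command:
  increments:
    - {"x":0,"y":0,"z":-8,"wx":0,"wy":0,"wz":0,"hand":5}
    - {"x":0,"y":0,"z":-20,"wx":0,"wy":0,"wz":0,"hand":5}
    - {"x":0,"y":0,"z":-30,"wx":0,"wy":0,"wz":0,"hand":5}
    - {"x":0,"y":0,"z":-37,"wx":0,"wy":0,"wz":0,"hand":5}
    - {"x":8,"y":20,"z":-30,"wx":0,"wy":0,"wz":0,"hand":5}

```text
clock: 9.45
tcp_pos: [0.4758, -0.2232, 0.2006]
eef_rot: [0.585, 0.811, -0.002, 0.001]
force: [0.7, -0.9, -1.4]
finger_gap: 0.0136
gripper_force: 40.1
```

Emit:
arm_command:
  increments:
    - {"x":16,"y":40,"z":0,"wx":0,"wy":0,"wz":0,"hand":5}
    - {"x":16,"y":40,"z":0,"wx":0,"wy":0,"wz":0,"hand":5}
    - {"x":8,"y":20,"z":0,"wx":0,"wy":0,"wz":0,"hand":5}
    - {"x":0,"y":0,"z":0,"wx":0,"wy":0,"wz":0,"hand":5}
    - {"x":0,"y":0,"z":0,"wx":0,"wy":0,"wz":0,"hand":5}

```text
clock: 9.95
tcp_pos: [0.5593, -0.1499, 0.1985]
eef_rot: [0.582, 0.813, -0.0, -0.0]
force: [0.1, -0.1, -1.1]
finger_gap: 0.0135
gripper_force: 40.0
```

```bash
python3 - <<'E'
from h import *
import pickle
d=snap('wrist');s=env.read_state();d['s']=s;pickle.dump(d,open('D7.pkl','wb'))
Rm=R.from_quat(s['eef_rot']).as_matrix();print(s['clock'],s['tcp_pos'],s['force'],np.degrees(np.arctan2(Rm[1,0],Rm[0,0])),s['qpos'].round(2))
cv2.imwrite('pics/w7.png',d['pixels'])
for X in((.662,-.157,.152),(.617,.066,.152),(.6287,.0112,.158),(.504,-.062,.018),(.645,-.076,.152)):print(X,proj(d,X).round(1))
E
```

```text
10.0 [ 0.55869015 -0.15113722  0.19836351] [ 1.06048299  0.10318667 -1.07795223] 108.62328105855163 [ 0.6   0.44 -0.53  1.47  0.23  1.3   0.38]
(0.662, -0.157, 0.152) [414.2 290.2]
(0.617, 0.066, 0.152) [464.  -28.7]
(0.6287, 0.0112, 0.158) [467.4  41.2]
(0.504, -0.062, 0.018) [255.   93.3]
(0.645, -0.076, 0.152) [443.3 174.5]
```

View pics/w7.png

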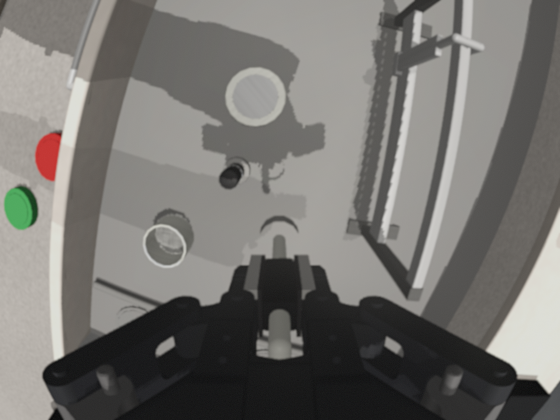

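The wrist view shows the rail's top from its near-tin end at (415,292), past the spanner at (465,43), to the top edge at (466,0). The lid is at (255,96), the tin at (165,246) still upright, and the pen at (232,175).

```bash
python3 - <<'E'
from h import *
import pickle
d=pickle.load(open('D7.pkl','rb'));g=cv2.cvtColor(d['pixels'],cv2.COLOR_BGR2GRAY)
for r in(90,130,175,220,260):
    c0=int(np.interp(r,[43,175,292],[462,445,415]));print(r,c0-22,g[r,c0-22:c0+22].tolist())
for c in(408,414,420):print('c',c,g[270:304,c].tolist())
print('spanner cols',g[43,440:500].tolist());print('rows',g[25:62,470].tolist())
print('lid',onz(d,255,96,.018),'tin',onz(d,165,246,.038),'pen',onz(d,232,177,.064))
X=[onz(d,*p,.018)[:2] for p in((225.5,96),(285,96),(255,68),(255,125))];print(np.round(X,4))
E
```

```text
90 433 [155, 155, 154, 154, 154, 153, 154, 154, 153, 154, 153, 154, 150, 133, 102, 84, 82, 84, 83, 84, 83, 88, 120, 164, 189, 198, 199, 198, 198, 197, 196, 195, 187, 169, 154, 151, 151, 151, 152, 151, 152, 151, 151, 152]
130 428 [155, 155, 155, 155, 155, 155, 155, 154, 155, 154, 155, 152, 137, 108, 87, 84, 84, 85, 83, 83, 86, 110, 154, 186, 198, 199, 198, 197, 197, 196, 195, 190, 176, 157, 151, 151, 151, 151, 151, 152, 151, 151, 151, 151]
175 423 [154, 154, 153, 153, 153, 154, 154, 154, 147, 126, 98, 84, 84, 84, 84, 83, 83, 93, 130, 172, 195, 201, 200, 198, 197, 196, 196, 195, 186, 168, 155, 151, 151, 151, 151, 151, 151, 151, 151, 151, 151, 151, 150, 151]
220 411 [153, 153, 153, 154, 152, 153, 153, 153, 153, 153, 145, 121, 94, 83, 83, 84, 83, 82, 83, 105, 149, 185, 200, 202, 200, 198, 198, 198, 198, 194, 180, 161, 151, 152, 151, 152, 152, 152, 151, 151, 151, 151, 151, 151]
260 401 [147, 153, 152, 153, 152, 153, 153, 153, 153, 148, 129, 99, 82, 81, 81, 80, 79, 82, 104, 146, 183, 200, 203, 200, 199, 199, 199, 198, 193, 178, 159, 150, 151, 151, 150, 151, 150, 150, 150, 150, 150, 150, 15
[... 494 characters left out ...]
149, 149]
spanner cols [82, 83, 85, 85, 87, 89, 89, 88, 92, 92, 95, 94, 92, 92, 89, 91, 96, 103, 112, 122, 133, 143, 152, 159, 167, 173, 179, 185, 189, 192, 194, 196, 197, 197, 196, 195, 193, 191, 186, 179, 171, 166, 161, 154, 150, 148, 149, 150, 149, 150, 149, 149, 149, 150, 149, 149, 149, 149, 149, 149]
rows [196, 195, 195, 195, 194, 194, 193, 193, 192, 192, 191, 190, 187, 181, 181, 187, 195, 197, 194, 186, 172, 152, 140, 145, 151, 153, 150, 146, 145, 147, 155, 160, 160, 160, 158, 156, 155]
lid [ 0.50488734 -0.06460121  0.018     ] tin [ 0.46213433 -0.23649761  0.038     ] pen [ 0.51218082 -0.13985636  0.064     ]
[[ 0.4769 -0.0732]
 [ 0.5327 -0.0554]
 [ 0.4958 -0.0377]
 [ 0.5141 -0.0921]]
```

```bash
python3 - <<'E'
from h import *
import pickle
d=pickle.load(open('D7.pkl','rb'));s=d['s']
E={90:(455.6,466),130:(449.8,460.2),175:(441.3,452),220:(430.9,441.7),260:(420,430)}
for z in(.148,.152,.156):
    A=np.array([onz(d,a,r,z)[:2] for r,(a,b) in E.items()]);B=np.array([onz(d,b,r,z)[:2] for r,(a,b) in E.items()])
    C=(A+B)/2;p=np.polyfit(C[:,1],C[:,0],1);dirn=np.degrees(np.arctan(p[0]));w=(p[0]*0+ (B-A)[:,0])*np.cos(np.radians(dirn))
    pl=onz(d,415,288,z)
    print(z,'yaw',-dirn,'x at y=-.08',np.polyval(p,-.08),'w',(w*1000).round(1),'resid',(1000*(C[:,0]-np.polyval(p,C[:,1]))).round(1),'postL end',pl[:2],'spanner',onz(d,467,43,z+.006)[:2])
E
```

```text
0.148 yaw 10.867545717340162 x at y=-.08 0.6508234749205811 w [7.4 7.4 7.7 8.  7.6] resid [-0.  -0.   0.   0.1 -0.1] postL end [ 0.66435448 -0.15675818] spanner [0.63074943 0.01191867]
0.152 yaw 10.867545717340194 x at y=-.08 0.6484500770810769 w [7.2 7.2 7.6 7.8 7.4] resid [-0.  -0.   0.   0.1 -0.1] postL end [ 0.66171794 -0.1552577 ] spanner [0.62874575 0.00986693]
0.156 yaw 10.867545717340303 x at y=-.08 0.6460766792415723 w [7.1 7.1 7.4 7.6 7.3] resid [-0.  -0.   0.   0.1 -0.1] postL end [ 0.65908141 -0.15375722] spanner [0.62674207 0.00781519]
```

Emit:
arm_command:
  increments:
    - {"x":0,"y":0,"z":0,"wx":0,"wy":0,"wz":-0.144,"hand":5}
    - {"x":0,"y":0,"z":0,"wx":0,"wy":0,"wz":-0.144,"hand":5}
    - {"x":0,"y":0,"z":0,"wx":0,"wy":0,"wz":-0.144,"hand":5}
    - {"x":0,"y":0,"z":0,"wx":0,"wy":0,"wz":-0.144,"hand":5}
    - {"x":0,"y":0,"z":0,"wx":0,"wy":0,"wz":-0.144,"hand":5}

```text
clock: 10.5
tcp_pos: [0.5581, -0.1524, 0.1984]
eef_rot: [0.258, 0.966, -0.001, -0.0]
force: [0.1, 0.5, -1.9]
finger_gap: 0.0133
gripper_force: 40.0
```

Emit:
arm_command:
  increments:
    - {"x":0,"y":0,"z":0,"wx":0,"wy":0,"wz":-0.144,"hand":5}
    - {"x":0,"y":0,"z":0,"wx":0,"wy":0,"wz":-0.144,"hand":5}
    - {"x":0,"y":0,"z":0,"wx":0,"wy":0,"wz":-0.144,"hand":5}
    - {"x":0,"y":0,"z":0,"wx":0,"wy":0,"wz":-0.144,"hand":5}
    - {"x":0,"y":0,"z":0,"wx":0,"wy":0,"wz":-0.14,"hand":5}

```text
clock: 11.0
tcp_pos: [0.5581, -0.1525, 0.1983]
eef_rot: [-0.097, 0.995, -0.001, -0.001]
force: [1.1, 0.3, -0.5]
finger_gap: 0.0134
gripper_force: 40.0
```

Emit:
arm_command:
  increments:
    - {"x":0,"y":0,"z":0,"wx":0,"wy":0,"wz":0,"hand":5}
    - {"x":0,"y":0,"z":0,"wx":0,"wy":0,"wz":0,"hand":5}
    - {"x":0,"y":0,"z":0,"wx":0,"wy":0,"wz":0,"hand":5}

```text
clock: 11.3
tcp_pos: [0.5589, -0.151, 0.1983]
eef_rot: [-0.094, 0.996, -0.0, -0.0]
force: [0.0, -0.1, -0.7]
finger_gap: 0.0137
gripper_force: 40.0
```

```bash
python3 - <<'E'
from h import *
s=env.read_state();Rm=R.from_quat(s['eef_rot']).as_matrix();print(s['clock'],s['tcp_pos'],np.degrees(np.arctan2(Rm[1,0],Rm[0,0])),s['qpos'].round(2))
print(1000*Rm.T@(np.array([.6279,-.084,.165])-s['tcp_pos']))
E
```

```text
11.3 [ 0.55894128 -0.15096074  0.19833942] -169.231749981025 [ 0.79  0.51 -0.83  1.46  0.38  1.33  1.69]
[-80.27012481  52.92402566  33.26136405]
```

Emit:
arm_command:
  increments:
    - {"x":-5,"y":28,"z":0,"wx":0,"wy":0,"wz":0,"hand":5}
    - {"x":-30,"y":25,"z":0,"wx":0,"wy":0,"wz":0,"hand":5}
    - {"x":-30,"y":0,"z":5,"wx":0,"wy":0,"wz":0,"hand":5}
    - {"x":-15,"y":0,"z":20,"wx":0,"wy":0,"wz":0,"hand":5}
    - {"x":0,"y":0,"z":0,"wx":0,"wy":0,"wz":0,"hand":5}

```text
clock: 11.8
tcp_pos: [0.6275, -0.0819, 0.1702]
eef_rot: [-0.096, 0.995, 0.001, -0.002]
force: [-1.1, -0.6, -1.7]
finger_gap: 0.0136
gripper_force: 40.0
```

Emit:
arm_command:
  increments:
    - {"x":0,"y":0,"z":0,"wx":0,"wy":0,"wz":0,"hand":5}
    - {"x":0,"y":0,"z":0,"wx":0,"wy":0,"wz":0,"hand":5}

```text
clock: 12.0
tcp_pos: [0.6275, -0.0834, 0.1741]
eef_rot: [-0.095, 0.995, -0.0, 0.0]
force: [-0.3, 0.1, -0.4]
finger_gap: 0.0129
gripper_force: 40.0
```

```bash
python3 - <<'E'
from h import *
import pickle
D={n:snap(n) for n in('scene','side','wrist')};s=env.read_state();D['s']=s
pickle.dump(D,open('D8.pkl','wb'))
Rm=R.from_quat(s['eef_rot']).as_matrix();print(s['clock'],s['tcp_pos'],np.degrees(np.arctan2(Rm[1,0],Rm[0,0])),s['qpos'].round(2))
d=D['wrist'];g=cv2.cvtColor(d['pixels'],cv2.COLOR_BGR2GRAY)
# rail centre-line prediction across columns
u=np.array([-.189,.982])
for t in(-.06,-.04,.04,.06):
    X=np.r_[np.array([.6485,-.08])+t*u,.152];p=proj(d,X);print(t,p.round(1), g[max(0,int(p[1])-20):int(p[1])+20:2,int(np.clip(p[0],0,559))].tolist())
E
```

```text
12.15 [ 0.62772542 -0.08342037  0.17443462] -169.10714110577365 [ 0.58  0.64 -0.8   1.33  0.45  1.35  1.55]
-0.06 [177.8 285.6] [156, 156, 153, 107, 84, 85, 85, 113, 193, 209, 205, 205, 204, 185, 155, 151, 82, 26, 27, 32]
-0.04 [210.2 286.9] [155, 155, 153, 107, 87, 86, 86, 106, 187, 208, 204, 202, 202, 192, 155, 154, 154, 154, 155, 118]
0.04 [347.2 286.9] [154, 153, 148, 101, 90, 91, 89, 97, 130, 141, 140, 139, 139, 163, 152, 150, 150, 151, 150, 99]
0.06 [379.7 285.7] [153, 154, 148, 102, 91, 92, 91, 112, 184, 200, 200, 199, 197, 180, 151, 139, 55, 43, 43, 42]
```

The rail's top face sits exactly where predicted (row 286), so the crook will straddle it with the rail 21 mm from the stem. I'll lower it.

Emit:
arm_command:
  increments:
    - {"x":0,"y":0,"z":10,"wx":0,"wy":0,"wz":0,"hand":5}
    - {"x":0,"y":0,"z":18,"wx":0,"wy":0,"wz":0,"hand":5}
    - {"x":0,"y":0,"z":18,"wx":0,"wy":0,"wz":0,"hand":5}
    - {"x":0,"y":0,"z":12,"wx":0,"wy":0,"wz":0,"hand":5}
    - {"x":0,"y":0,"z":6,"wx":0,"wy":0,"wz":0,"hand":5}

```text
clock: 12.65
tcp_pos: [0.6267, -0.0832, 0.1075]
eef_rot: [-0.095, 0.995, 0.0, -0.001]
force: [-0.0, 0.0, -1.7]
finger_gap: 0.0135
gripper_force: 40.0
```

Emit:
arm_command:
  increments:
    - {"x":0,"y":0,"z":2,"wx":0,"wy":0,"wz":0,"hand":5}
    - {"x":0,"y":0,"z":0,"wx":0,"wy":0,"wz":0,"hand":5}

```text
clock: 12.85
tcp_pos: [0.6281, -0.0827, 0.1075]
eef_rot: [-0.095, 0.995, 0.0, 0.0]
force: [0.6, 0.9, -0.7]
finger_gap: 0.0138
gripper_force: 40.0
```

Emit:
arm_command:
  increments:
    - {"x":0,"y":0,"z":1,"wx":0,"wy":0,"wz":0,"hand":5}
    - {"x":0,"y":0,"z":0,"wx":0,"wy":0,"wz":0,"hand":5}

```text
clock: 13.05
tcp_pos: [0.6282, -0.0827, 0.107]
eef_rot: [-0.095, 0.995, -0.0, 0.0]
force: [-0.0, 0.3, 0.3]
finger_gap: 0.0136
gripper_force: 40.0
```

Emit:
arm_command:
  increments:
    - {"x":0,"y":0,"z":1,"wx":0,"wy":0,"wz":0,"hand":5}
    - {"x":0,"y":0,"z":0,"wx":0,"wy":0,"wz":0,"hand":5}

```text
clock: 13.25
tcp_pos: [0.6281, -0.0828, 0.1055]
eef_rot: [-0.096, 0.995, -0.0, 0.0]
force: [-0.6, -0.7, -1.0]
finger_gap: 0.0135
gripper_force: 40.0
```

Emit:
arm_command:
  increments:
    - {"x":0,"y":0,"z":1,"wx":0,"wy":0,"wz":0,"hand":5}
    - {"x":0,"y":0,"z":0,"wx":0,"wy":0,"wz":0,"hand":5}

```text
clock: 13.45
tcp_pos: [0.6282, -0.0828, 0.1052]
eef_rot: [-0.095, 0.995, -0.0, 0.0]
force: [-2.3, -0.6, 3.3]
finger_gap: 0.0137
gripper_force: 40.8
```

Emit:
arm_command:
  increments:
    - {"x":0,"y":0,"z":0,"wx":0,"wy":0,"wz":0,"hand":13}
    - {"x":0,"y":0,"z":0,"wx":0,"wy":0,"wz":0,"hand":15}
    - {"x":0,"y":0,"z":0,"wx":0,"wy":0,"wz":0,"hand":18}
    - {"x":0,"y":0,"z":0,"wx":0,"wy":0,"wz":0,"hand":26}
    - {"x":0,"y":0,"z":0,"wx":0,"wy":0,"wz":0,"hand":38}
  newtons: 20

```text
clock: 13.95
tcp_pos: [0.6277, -0.0828, 0.1039]
eef_rot: [-0.095, 0.995, 0.0, -0.0]
force: [0.6, 0.0, 0.1]
finger_gap: 0.0376
gripper_force: 0.0
```

Emit:
arm_command:
  increments:
    - {"x":0,"y":0,"z":0,"wx":0,"wy":0,"wz":0,"hand":42}
    - {"x":0,"y":0,"z":0,"wx":0,"wy":0,"wz":0,"hand":45}
    - {"x":0,"y":0,"z":0,"wx":0,"wy":0,"wz":0,"hand":45}

```text
clock: 14.25
tcp_pos: [0.6278, -0.0828, 0.1042]
eef_rot: [-0.095, 0.995, -0.0, -0.0]
force: [-0.1, -0.8, -0.1]
finger_gap: 0.0451
gripper_force: 0.0
```

```bash
python3 - <<'E'
from h import *
import pickle
D={n:snap(n) for n in('scene','side','wrist')};s=env.read_state();D['s']=s
pickle.dump(D,open('D9.pkl','wb'))
print(s['clock'],s['tcp_pos'],s['force'],s['finger_gap'])
import pickle
A=pickle.load(open('D8.pkl','rb'))
# stem visible in wrist view: compare stem/pad columns
g=cv2.cvtColor(D['wrist']['pixels'],cv2.COLOR_BGR2GRAY)
for r in(200,220,240,255,270,285): print(r,g[r,240:322:2].tolist())
E
```

```text
14.4 [ 0.627829   -0.0827605   0.10430874] [-0.98563741 -0.09483051 -1.18566363] 0.04483819109320992
200 [149, 148, 107, 89, 90, 90, 91, 91, 90, 91, 91, 91, 90, 90, 91, 91, 90, 91, 90, 90, 90, 91, 91, 90, 90, 90, 90, 89, 90, 89, 90, 89, 89, 90, 90, 90, 89, 90, 90, 89, 89]
220 [88, 93, 101, 100, 97, 89, 89, 89, 89, 100, 101, 100, 91, 82, 76, 73, 75, 75, 76, 77, 77, 74, 72, 71, 72, 74, 81, 89, 88, 89, 88, 89, 89, 88, 89, 89, 88, 88, 89, 88, 89]
240 [144, 142, 121, 119, 121, 116, 123, 140, 139, 129, 113, 103, 98, 91, 121, 133, 135, 111, 111, 114, 112, 110, 108, 131, 133, 114, 112, 110, 136, 143, 143, 129, 113, 111, 106, 116, 138, 111, 101, 100, 96]
255 [93, 93, 94, 94, 94, 94, 94, 94, 94, 93, 94, 93, 95, 94, 94, 93, 101, 110, 112, 114, 112, 110, 108, 101, 93, 94, 93, 93, 93, 93, 93, 93, 94, 93, 93, 93, 93, 94, 94, 93, 93]
270 [215, 213, 203, 199, 197, 194, 205, 213, 213, 213, 207, 202, 155, 45, 38, 39, 40, 41, 39, 38, 40, 40, 38, 41, 40, 40, 48, 177, 215, 214, 213, 202, 158, 148, 148, 149, 148, 148, 148, 148, 148]
285 [159, 159, 159, 159, 159, 160, 159, 160, 159, 160, 161, 151, 54, 37, 39, 40, 41, 40, 40, 40, 39, 41, 40, 41, 39, 41, 39, 55, 137, 160, 159, 159, 159, 159, 159, 159, 159, 159, 159, 159, 159]
```

Emit:
arm_command:
  increments:
    - {"x":0,"y":0,"z":-8,"wx":0,"wy":0,"wz":0,"hand":45}
    - {"x":0,"y":0,"z":-20,"wx":0,"wy":0,"wz":0,"hand":45}
    - {"x":0,"y":0,"z":-30,"wx":0,"wy":0,"wz":0,"hand":45}
    - {"x":0,"y":0,"z":-35,"wx":0,"wy":0,"wz":0,"hand":45}
    - {"x":0,"y":0,"z":-30,"wx":0,"wy":0,"wz":0,"hand":45}

```text
clock: 14.9
tcp_pos: [0.6281, -0.0825, 0.2298]
eef_rot: [-0.096, 0.995, -0.0, 0.001]
force: [0.3, 0.2, 0.4]
finger_gap: 0.0449
gripper_force: 0.0
```

Emit:
arm_command:
  increments:
    - {"x":35,"y":0,"z":0,"wx":0,"wy":0,"wz":0.14,"hand":60}
    - {"x":35,"y":0,"z":0,"wx":0,"wy":0,"wz":0.14,"hand":85}
    - {"x":20,"y":20,"z":0,"wx":0,"wy":0,"wz":0.14,"hand":85}
    - {"x":0,"y":0,"z":0,"wx":0,"wy":0,"wz":0.14,"hand":85}
    - {"x":0,"y":0,"z":0,"wx":0,"wy":0,"wz":0.14,"hand":85}

```text
clock: 15.4
tcp_pos: [0.5399, -0.0687, 0.2286]
eef_rot: [0.254, 0.967, -0.0, 0.001]
force: [1.0, -0.2, -0.0]
finger_gap: 0.085
gripper_force: 0.0
```

Emit:
arm_command:
  increments:
    - {"x":0,"y":0,"z":0,"wx":0,"wy":0,"wz":0.145,"hand":85}
    - {"x":0,"y":0,"z":0,"wx":0,"wy":0,"wz":0.145,"hand":85}
    - {"x":0,"y":0,"z":0,"wx":0,"wy":0,"wz":0.145,"hand":85}
    - {"x":0,"y":0,"z":0,"wx":0,"wy":0,"wz":0.145,"hand":85}
    - {"x":0,"y":0,"z":0,"wx":0,"wy":0,"wz":0.145,"hand":85}

```text
clock: 15.9
tcp_pos: [0.5405, -0.0692, 0.2281]
eef_rot: [0.581, 0.814, 0.0, 0.0]
force: [-0.3, 0.4, -0.1]
finger_gap: 0.0851
gripper_force: 0.0
```

Emit:
arm_command:
  increments:
    - {"x":0,"y":0,"z":0,"wx":0,"wy":0,"wz":0.145,"hand":85}
    - {"x":0,"y":0,"z":0,"wx":0,"wy":0,"wz":0,"hand":85}
    - {"x":0,"y":0,"z":0,"wx":0,"wy":0,"wz":0,"hand":85}

```text
clock: 16.2
tcp_pos: [0.5405, -0.0692, 0.2278]
eef_rot: [0.635, 0.773, 0.0, 0.0]
force: [-0.5, -0.3, -0.6]
finger_gap: 0.0845
gripper_force: 0.0
```

```bash
python3 - <<'E'
from h import *
import pickle
D={n:snap(n) for n in('scene','side','wrist')};s=env.read_state();D['s']=s
pickle.dump(D,open('D10.pkl','wb'))
Rm=R.from_quat(s['eef_rot']).as_matrix();print(s['clock'],s['tcp_pos'],np.degrees(np.arctan2(Rm[1,0],Rm[0,0])),s['qpos'].round(2))
for n in D:
    if n!='s':print(n,'lid',proj(D[n],(.5045,-.0635,.018)).round(),'crook',proj(D[n],(.648,-.08,.156)).round(),'pad',proj(D[n],(.628,-.084,.038)).round(),'tin',proj(D[n],(.462,-.235,.038)).round())
lid=np.array([.5045,-.0635,.15]);print('to lid',1000*Rm.T@(lid-s['tcp_pos']))
def c(n,x,y,w,h,W,H): return cv2.resize(D[n]['pixels'][y:y+h,x:x+w],(W,H),interpolation=cv2.INTER_CUBIC)
m=np.hstack([D['wrist']['pixels'],np.vstack([c('scene',210,230,137,120,240,210),c('side',190,110,137,120,240,210)])]);cv2.imwrite('pics/m10.png',m)
E
```

```text
16.35 [ 0.54037702 -0.06943414  0.22744359] 101.1104242998677 [ 0.51  0.35 -0.56  1.52  0.19  1.33  0.13]
scene lid [254. 271.] crook [271. 304.] pad [267. 322.] tin [167. 280.]
side lid [287. 215.] crook [236. 150.] pad [248. 188.] tin [331. 173.]
wrist lid [248. 177.] crook [414. 264.] pad [356. 220.] tin [191. 310.]
to lid [ 12.7350074  -34.07317062  77.43851283]
```

```bash
python3 - <<'E'
from h import *
import pickle
D=pickle.load(open('D10.pkl','rb'));D0=pickle.load(open('D0.pkl','rb'))
for n,(x,y,w,h) in(('scene',(235,270,70,80)),('side',(215,120,60,90))):
    df=np.abs(D[n]['pixels'].astype(int)-D0[n]['pixels']).max(2)[y:y+h,x:x+w]
    print(n,x,y);g=D[n]['pixels'].astype(int).mean(2)[y:y+h,x:x+w]
    for r in range(0,h,3): print(y+r,''.join(' ' if v<30 else ('#' if gg<75 else ('o' if gg<140 else 'W')) for v,gg in zip(df[r],g[r])))
d=D['wrist'];g=cv2.cvtColor(d['pixels'],cv2.COLOR_BGR2GRAY)
def fit(roi,thr,z,lo=True):
    x,y,w,h=roi;m=(g[y:y+h,x:x+w]>thr).astype(np.uint8)
    cs=max(cv2.findContours(m,cv2.RETR_EXTERNAL,cv2.CHAIN_APPROX_NONE)[0],key=cv2.contourArea)
    P=np.array([onz(d,p[0][0]+x,p[0][1]+y,z)[:2] for p in cs],np.float32);c,r=cv2.minEnclosingCircle(P);print(np.round(c,4),'dia',2*r,cv2.boundingRect(cs))
for thr in(165,180,195): fit((205,135,90,85),thr,.018)
E
```

```text
scene 235 270
270                               WWooooooooooooooooooooooooo             
273                                    #oooooooooooooooooooo              
276                                      oooooooooooooooooooo             
279                                          ooooooooooooooo              
282                                             ooooo   ooooooooo##o      
285                                               ooooooooooo##o          
288                                               ooooooo#o               
291                                                                       
294                              WWWWWW                                   
297                                WWWWWW                                 
300                            ###   WWWWWW                               
303                            ######o  WWWW                              
306                                       WWWWWW                          
309                                        WWWWWWW                        
312                                 
[... 2378 characters left out ...]
   
186                             o                               
189                             o##                             
192                                                             
195                                                             
198                                      o                      
201                                #oooooo                      
204                     ooo        oooooo                       
207                                 oooo                        
[ 0.505  -0.0653] dia 0.06008542701601982 (17, 23, 54, 47)
[ 0.5052 -0.0654] dia 0.05895667523145676 (18, 23, 53, 47)
[ 0.5049 -0.0651] dia 0.05767165869474411 (18, 24, 52, 45)
```

The wand hangs over the rail in both fixed views: white arm across the rail, grip below on the robot's side, free of the gripper. The lid measures 59 mm across at (505,−65). Next I'll go over the lid.

Emit:
arm_command:
  increments:
    - {"x":5.5,"y":-17,"z":20,"wx":0,"wy":0,"wz":0,"hand":85}
    - {"x":5.5,"y":-17,"z":40,"wx":0,"wy":0,"wz":0,"hand":85}
    - {"x":0,"y":0,"z":40,"wx":0,"wy":0,"wz":0,"hand":85}
    - {"x":0,"y":0,"z":25,"wx":0,"wy":0,"wz":0,"hand":85}
    - {"x":0,"y":0,"z":0,"wx":0,"wy":0,"wz":0,"hand":85}

```text
clock: 16.85
tcp_pos: [0.5012, -0.0653, 0.0988]
eef_rot: [0.636, 0.772, -0.002, -0.004]
force: [-0.2, -0.2, 0.1]
finger_gap: 0.0853
gripper_force: 0.0
```

Emit:
arm_command:
  increments:
    - {"x":0,"y":0,"z":0,"wx":0,"wy":0,"wz":0,"hand":85}
    - {"x":0,"y":0,"z":0,"wx":0,"wy":0,"wz":0,"hand":85}

```text
clock: 17.05
tcp_pos: [0.5067, -0.0652, 0.1042]
eef_rot: [0.636, 0.772, 0.001, 0.002]
force: [1.1, 0.8, 0.1]
finger_gap: 0.0852
gripper_force: 0.0
```

```bash
cat > lid.py <<'E'
from h import *
d=snap('wrist');s=env.read_state();e=dict(d);e['pose']=np.array(d['tool_from_camera'])
g=cv2.cvtColor(d['pixels'],cv2.COLOR_BGR2GRAY);print(s['clock'],s['tcp_pos'],s['force'])
zt=s['tcp_pos'][2]-.018;pc=proj(d,(.505,-.0652,.018));print('pred',pc,'zt',zt)
for thr in(170,185,200):
    m=(g>thr).astype(np.uint8);N,L,st,ce=cv2.connectedComponentsWithStats(m)
    i=max(range(1,N),key=lambda i:st[i,4]*(np.hypot(*(ce[i]-pc))<40))
    cs=cv2.findContours((L==i).astype(np.uint8),cv2.RETR_EXTERNAL,cv2.CHAIN_APPROX_NONE)[0][0]
    P=np.array([onz(e,*p[0],zt)[:2] for p in cs],np.float32);c,r=cv2.minEnclosingCircle(P);print(thr,st[i],'tool mm',np.round(c,4)*1000,'dia',2000*r)
E
python3 lid.py
```

```text
17.1 [ 0.50677372 -0.06519387  0.1042767 ] [0.02196273 0.72887701 0.80998587]
pred [276.78743318 219.81708106] zt 0.08627670358678267
170 [ 238  202   80   56 3247] tool mm [-1.4 -1. ] dia 60.1460225880146
185 [ 238  203   80   55 3150] tool mm [-0.5 -1.4] dia 59.56372246146202
200 [ 238  204   79   53 1920] tool mm [-0.2 -1.6] dia 58.69825556874275
```

Emit:
arm_command:
  increments:
    - {"x":0,"y":-1,"z":25,"wx":0,"wy":0,"wz":0,"hand":85}
    - {"x":0,"y":0,"z":30,"wx":0,"wy":0,"wz":0,"hand":85}
    - {"x":0,"y":0,"z":20,"wx":0,"wy":0,"wz":0,"hand":85}
    - {"x":0,"y":0,"z":12,"wx":0,"wy":0,"wz":0,"hand":85}
    - {"x":0,"y":0,"z":5,"wx":0,"wy":0,"wz":0,"hand":85}

```text
clock: 17.6
tcp_pos: [0.5042, -0.0655, 0.0102]
eef_rot: [0.636, 0.772, 0.0, 0.0]
force: [-0.4, -0.6, 0.5]
finger_gap: 0.0845
gripper_force: 0.0
```

Emit:
arm_command:
  increments:
    - {"x":0,"y":0,"z":5,"wx":0,"wy":0,"wz":0,"hand":85}
    - {"x":0,"y":0,"z":3,"wx":0,"wy":0,"wz":0,"hand":85}
    - {"x":0,"y":0,"z":0,"wx":0,"wy":0,"wz":0,"hand":85}

```text
clock: 17.9
tcp_pos: [0.5043, -0.0655, 0.0027]
eef_rot: [0.636, 0.772, 0.0, 0.0]
force: [-0.8, -0.6, 0.1]
finger_gap: 0.0849
gripper_force: 0.0
```

```bash
python3 lid.py
```

```text
17.95 [ 0.5043827  -0.06546878  0.00280454] [-0.16927556  0.83581882  0.34498627]
pred [281.3530534  286.34358918] zt -0.015195463880478145
170 [ 229  303  116   40 2354] tool mm [-14.2   2.9] dia 54.40998822450638
185 [310 307   6   4  15] tool mm [-11.6  15.1] dia 2.837061882019043
200 [334 285   2   3   4] tool mm [-0.1 24.3] dia 1.2295625638216734
```

Emit:
arm_command:
  increments:
    - {"x":0,"y":0,"z":2,"wx":0,"wy":0,"wz":0,"hand":85}
    - {"x":0,"y":0,"z":0,"wx":0,"wy":0,"wz":0,"hand":75}
    - {"x":0,"y":0,"z":0,"wx":0,"wy":0,"wz":0,"hand":68}
    - {"x":0,"y":0,"z":0,"wx":0,"wy":0,"wz":0,"hand":62}
    - {"x":0,"y":0,"z":0,"wx":0,"wy":0,"wz":0,"hand":58}
  newtons: 30

```text
clock: 18.45
tcp_pos: [0.5047, -0.0654, 0.0014]
eef_rot: [0.636, 0.772, 0.0, 0.001]
force: [-1.1, 0.3, 6.8]
finger_gap: 0.0584
gripper_force: 20.5
```

Emit:
arm_command:
  increments:
    - {"x":0,"y":0,"z":0,"wx":0,"wy":0,"wz":0,"hand":54}
    - {"x":0,"y":0,"z":0,"wx":0,"wy":0,"wz":0,"hand":50}
    - {"x":0,"y":0,"z":0,"wx":0,"wy":0,"wz":0,"hand":50}
  newtons: 30

```text
clock: 18.75
tcp_pos: [0.5047, -0.0654, 0.0016]
eef_rot: [0.636, 0.772, 0.0, 0.001]
force: [-0.9, 0.1, 8.5]
finger_gap: 0.058
gripper_force: 33.0
```

Emit:
arm_command:
  increments:
    - {"x":0,"y":0,"z":-4,"wx":0,"wy":0,"wz":0,"hand":50}
    - {"x":0,"y":0,"z":-16,"wx":0,"wy":0,"wz":0,"hand":50}
    - {"x":0,"y":0,"z":-35,"wx":0,"wy":0,"wz":0,"hand":50}
    - {"x":0,"y":0,"z":-40,"wx":0,"wy":0,"wz":0,"hand":50}
    - {"x":0,"y":0,"z":-25,"wx":0,"wy":0,"wz":0,"hand":50}

```text
clock: 19.25
tcp_pos: [0.505, -0.0652, 0.123]
eef_rot: [0.636, 0.772, 0.001, 0.001]
force: [0.0, -0.9, -0.9]
finger_gap: 0.0578
gripper_force: 32.3
```

Emit:
arm_command:
  increments:
    - {"x":-24,"y":-8,"z":0,"wx":0,"wy":0,"wz":0,"hand":50}
    - {"x":-40,"y":-13,"z":0,"wx":0,"wy":0,"wz":0,"hand":50}
    - {"x":-40,"y":-13,"z":0,"wx":0,"wy":0,"wz":0,"hand":50}
    - {"x":-40,"y":-13,"z":0,"wx":0,"wy":0,"wz":0,"hand":50}
    - {"x":-40,"y":-13,"z":0,"wx":0,"wy":0,"wz":0,"hand":50}

```text
clock: 19.75
tcp_pos: [0.4795, -0.259, 0.1203]
eef_rot: [0.636, 0.772, -0.0, -0.0]
force: [0.4, 0.3, -0.3]
finger_gap: 0.0578
gripper_force: 32.3
```

Emit:
arm_command:
  increments:
    - {"x":-34,"y":-10,"z":0,"wx":0,"wy":0,"wz":0,"hand":50}
    - {"x":-16,"y":-5,"z":0,"wx":0,"wy":0,"wz":0,"hand":50}
    - {"x":0,"y":0,"z":0,"wx":0,"wy":0,"wz":0,"hand":50}
    - {"x":0,"y":0,"z":0,"wx":0,"wy":0,"wz":0,"hand":50}
    - {"x":0,"y":0,"z":0,"wx":0,"wy":0,"wz":0,"hand":50}

```text
clock: 20.25
tcp_pos: [0.4761, -0.3059, 0.1204]
eef_rot: [0.634, 0.773, 0.001, -0.0]
force: [-0.1, -0.4, -0.5]
finger_gap: 0.0578
gripper_force: 32.3
```

```bash
python3 - <<'E'
from h import *
import pickle
D={n:snap(n) for n in('scene','side','wrist')};s=env.read_state();D['s']=s;pickle.dump(D,open('D11.pkl','wb'))
Rm=R.from_quat(s['eef_rot']).as_matrix();print(s['clock'],s['tcp_pos'],s['finger_gap'],np.degrees(np.arctan2(Rm[1,0],Rm[0,0])))
d=D['wrist'];e=dict(d);e['pose']=np.array(d['tool_from_camera']);g=cv2.cvtColor(d['pixels'],cv2.COLOR_BGR2GRAY)
pc=proj(d,(.462,-.235,.038));print('pred',pc)
x,y=int(pc[0])-45,int(pc[1])-45
r=cv2.medianBlur(g[y:y+90,x:x+90],3)
c=cv2.HoughCircles(r,cv2.HOUGH_GRADIENT,1,40,param1=80,param2=10,minRadius=22,maxRadius=38);print(None if c is None else c[0][:3]+[x,y,0])
for row in range(0,90,3): print(y+row,''.join(' .:-=+*#%@'[min(9,int(v)//26)] for v in r[row]))
# lid visible in hand: bright area below
pl=e and proj(e,(0,0,-.012));print('lid pix',pl)
cv2.imwrite('pics/w11.png',d['pixels'])
E
```

```text
20.4 [ 0.47572389 -0.3072427   0.12049574] 0.05782223446856348 101.20567483781208
pred [280.00419665 119.62126852]
[[280.5 121.5  33. ]]
74 -==-----------=============================================++*****************************
77 ----------=====================================================++*************************
80 -------========================================================+**************************
83 -----==========================================================+**************************
86 ===================================+++++++++++++++++**++====++****************************
89 -==========================++*****++===--------------==++*********************************
92 =======================++**++=------------=-----------------==++**************************
95 ---=================++**+=---------------------==--------=-------=*####*******************
98 ---==============++*++=------=====================---------==++==--=+*####****************
101 ---=============+*+=----================================--==++++++==--=+####**************
104 ----==========+**+
[... 1213 characters left out ...]
143 ================---=+**+==========-----=======================--===+*##******************+
146 -=================----=++++++=================================++++++++++************+=====
149 =======================---==++*+++=======================+++++++========++*********+======
152 ===========================----==+++++++++**++**++++**+++++===============++==============
155 =====================================--===================================================
158 ==========================================================================================
161 ==========================================================================================
lid pix [279.69359518 283.12078112]
```

```bash
python3 - <<'E'
from h import *
import pickle
D=pickle.load(open('D11.pkl','rb'));d=D['wrist'];e=dict(d);e['pose']=np.array(d['tool_from_camera'])
for zt in(.080,.0825,.085):
    f=lambda u,v:1000*onz(e,u,v,zt)[:2]
    print(zt,f(280.2,120.3),'w',f(314,120)-f(246.5,120),'h',f(280,87)-f(280,152.5))
# lid edges in hand: front edge expected at tool x=+29.5, tool z=-.013 (top)
g=cv2.cvtColor(d['pixels'],cv2.COLOR_BGR2GRAY)
for x in(.0265,.0295,.0325):print(x,proj(e,(x,0,-.013)))
print(g[205:300:2,280].tolist()); print(g[205:300:2,260].tolist());print(g[205:300:2,300].tolist())
E
```

```text
0.08 [72.40491746  0.42643903] w [2.0880085e-02 4.5784883e+01] h [ 4.50697470e+01 -1.89031775e-03]
0.0825 [72.43957156  0.43296717] w [2.11142202e-02 4.62982837e+01] h [ 4.55751286e+01 -1.91151449e-03]
0.085 [72.47422567  0.4394953 ] w [2.13483553e-02 4.68116844e+01] h [ 4.60805103e+01 -1.93271124e-03]
0.0265 [279.71819577 228.30638477]
0.0295 [279.72027179 221.48835588]
0.0325 [279.72222779 214.58160619]
[83, 84, 84, 83, 114, 128, 106, 105, 105, 103, 117, 164, 167, 167, 165, 149, 135, 134, 136, 132, 110, 111, 112, 111, 113, 112, 111, 112, 113, 113, 113, 113, 112, 112, 110, 110, 109, 110, 112, 113, 114, 113, 113, 112, 113, 112, 114, 115]
[82, 82, 83, 82, 83, 91, 130, 112, 100, 103, 102, 103, 142, 153, 136, 137, 137, 136, 136, 137, 137, 123, 112, 112, 111, 110, 110, 108, 109, 110, 112, 113, 112, 113, 112, 111, 111, 113, 115, 113, 113, 114, 113, 114, 114, 113, 114, 113]
[155, 155, 145, 136, 136, 136, 135, 119, 104, 108, 108, 105, 131, 166, 166, 165, 165, 165, 165, 158, 152, 149, 117, 114, 114, 114, 113, 112, 112, 112, 112, 112, 112, 112, 111, 111, 113, 114, 114, 114, 113, 112, 112, 112, 111, 111, 112, 114]
```

Emit:
arm_command:
  increments:
    - {"x":25,"y":0.4,"z":0,"wx":0,"wy":0,"wz":0,"hand":50}
    - {"x":30,"y":0,"z":10,"wx":0,"wy":0,"wz":0,"hand":50}
    - {"x":18,"y":0,"z":22,"wx":0,"wy":0,"wz":0,"hand":50}
    - {"x":0,"y":0,"z":18,"wx":0,"wy":0,"wz":0,"hand":50}
    - {"x":0,"y":0,"z":0,"wx":0,"wy":0,"wz":0,"hand":50}

```text
clock: 20.9
tcp_pos: [0.4594, -0.2353, 0.0683]
eef_rot: [0.635, 0.773, -0.001, -0.003]
force: [-0.1, -0.9, -0.9]
finger_gap: 0.0578
gripper_force: 32.3
```

Emit:
arm_command:
  increments:
    - {"x":0,"y":0,"z":0,"wx":0,"wy":0,"wz":0,"hand":50}
    - {"x":0,"y":0,"z":0,"wx":0,"wy":0,"wz":0,"hand":50}

```text
clock: 21.1
tcp_pos: [0.4625, -0.2384, 0.0714]
eef_rot: [0.636, 0.771, 0.0, 0.001]
force: [-0.6, -0.8, -0.0]
finger_gap: 0.0579
gripper_force: 32.3
```

```bash
python3 - <<'E'
from h import *
import pickle
D={n:snap(n) for n in('scene','side','wrist')};s=env.read_state();D['s']=s;pickle.dump(D,open('D12.pkl','wb'))
print(s['clock'],s['tcp_pos'],s['force'])
d=D['wrist'];e=dict(d);e['pose']=np.array(d['tool_from_camera']);g=cv2.cvtColor(d['pixels'],cv2.COLOR_BGR2GRAY)
z=s['tcp_pos'][2]
for a in(-60,-30,0,30,60):
    t=np.radians(a);print(a,'tin rim',proj(e,(.024*np.cos(t),.024*np.sin(t),z-.038)).round(1),'lid rim',proj(e,(.0295*np.cos(t),.0295*np.sin(t),-.001)).round(1),'lid top',proj(e,(.0295*np.cos(t),.0295*np.sin(t),-.016)).round(1))
for row in range(165,290,3): print(row,''.join(' .:-=+*#%@'[min(9,int(v)//26)] for v in g[row,215:345]))
E
```

```text
21.25 [ 0.46217793 -0.23838878  0.07124694] [ 0.40002385 -0.09551774 -0.4637578 ]
-60 tin rim [243.3 227. ] lid rim [225.5 243.9] lid top [220.1 256.4]
-30 tin rim [258.3 212.2] lid rim [247.5 222. ] lid top [244.1 232.7]
0 tin rim [279.6 206.7] lid rim [279.7 213.7] lid top [279.7 223.6]
30 tin rim [300.9 212.2] lid rim [311.9 222. ] lid top [315.3 232.7]
60 tin rim [316. 227.] lid rim [333.9 243.9] lid top [339.3 256.3]
165 =-===========-=======================================================================================++*****************+=========
168 =========-==============================================================================================***************+==========
171 =-======-=================================================================================================+***+++*****+===========
174 ==================================================================================================================================
177 ====-=============================================================================================================================
[... 4295 characters left out ...]
=======++++++++++++++++++
276 ++++++++++++++++=================================================================================================+++++++++++++++++
279 +++++++++++++++===================================================================================================++++++++++++++++
282 ++++++++++++++=====================================================================================================+++++++++++++++
285 ++++++++++++++=====================================================================================================+++++++++++++++
288 ++++++++++++++=====================================================================================================+++++++++++++++
```

Emit:
arm_command:
  increments:
    - {"x":2.7,"y":0.4,"z":6,"wx":0,"wy":0,"wz":0,"hand":50}
    - {"x":0,"y":0,"z":8,"wx":0,"wy":0,"wz":0,"hand":50}
    - {"x":0,"y":0,"z":6,"wx":0,"wy":0,"wz":0,"hand":50}
    - {"x":0,"y":0,"z":3,"wx":0,"wy":0,"wz":0,"hand":50}
    - {"x":0,"y":0,"z":0,"wx":0,"wy":0,"wz":0,"hand":50}

```text
clock: 21.75
tcp_pos: [0.4606, -0.2347, 0.0464]
eef_rot: [0.636, 0.772, -0.0, -0.001]
force: [-0.5, 0.8, -0.7]
finger_gap: 0.0577
gripper_force: 32.3
```

Emit:
arm_command:
  increments:
    - {"x":0,"y":0,"z":0,"wx":0,"wy":0,"wz":0,"hand":50}
    - {"x":0,"y":0,"z":0,"wx":0,"wy":0,"wz":0,"hand":50}

```text
clock: 21.95
tcp_pos: [0.4616, -0.2351, 0.0475]
eef_rot: [0.636, 0.772, 0.0, 0.0]
force: [-0.4, 0.5, -0.5]
finger_gap: 0.0578
gripper_force: 32.3
```

```bash
python3 - <<'E'
from h import *
import pickle
D={n:snap(n) for n in('scene','side','wrist')};s=env.read_state();D['s']=s;pickle.dump(D,open('D13.pkl','wb'))
print(s['clock'],s['tcp_pos'],s['force'])
d=D['wrist'];e=dict(d);e['pose']=np.array(d['tool_from_camera']);g=cv2.cvtColor(d['pixels'],cv2.COLOR_BGR2GRAY)
z=s['tcp_pos'][2]
for a in(-60,-30,0,30,60):
    t=np.radians(a);print(a,'tin rim',proj(e,(.024*np.cos(t),.024*np.sin(t),z-.038)).round(1),'lid top',proj(e,(.0295*np.cos(t),.0295*np.sin(t),-.016)).round(1))
for row in range(200,246,2): print(row,''.join(' .:-=+*#%@'[min(9,int(v)//26)] for v in g[row,215:345]))
E
```

```text
22.1 [ 0.46150421 -0.2351036   0.04756729] [ 0.52372353 -0.11534733 -0.6471181 ]
-60 tin rim [238.3 241.6] lid top [220.1 256.4]
-30 tin rim [255.3 225. ] lid top [244.1 232.7]
0 tin rim [279.7 218.7] lid top [279.7 223.6]
30 tin rim [304. 225.] lid top [315.3 232.7]
60 tin rim [321.  241.6] lid top [339.3 256.3]
200 =========================================----------------------------=============================================================
202 =====================-----=-=-====------------------------------------------======================================================
204 ==============--------------------------------------------------------------======================================================
206 =======------------------------------------------------===========================================================================
208 ===----------------------------------------------==================================-==============================================
210 -=-------------------------------------------=============================================================
[... 1619 characters left out ...]
=====---------=====++++**
236 -------------------==========++++++++++++++++++++++++++++++++++++++*********************************++=========-----==++===+**++++
238 -----------------========+++++++++++++++++++++++++++++++++++++++++++++++++++***************************++========--=++*++++*****++
240 ---------------======+++++++++++++++++++++++++++++++++++++++++++++++++++++++*******************************++=======+++++++*****++
242 ====---------======++++++++++++++++++++++++++++++++++++++++++++++++++++++++++*********************************++=====+++++++++++++
244 +++++++++==-=====+++++++++++++++++++++++++++++++++++++++++++=======+++++++++++++++++****************************+======+++++++++++
```

Emit:
arm_command:
  increments:
    - {"x":0,"y":0,"z":4,"wx":0,"wy":0,"wz":0,"hand":50}
    - {"x":0,"y":0,"z":4,"wx":0,"wy":0,"wz":0,"hand":50}
    - {"x":0,"y":0,"z":1,"wx":0,"wy":0,"wz":0,"hand":50}
    - {"x":0,"y":0,"z":1,"wx":0,"wy":0,"wz":0,"hand":50}

```text
clock: 22.5
tcp_pos: [0.4611, -0.2349, 0.0369]
eef_rot: [0.636, 0.772, -0.0, -0.0]
force: [0.5, -0.3, 0.1]
finger_gap: 0.0579
gripper_force: 32.3
```

Emit:
arm_command:
  increments:
    - {"x":0,"y":0,"z":1,"wx":0,"wy":0,"wz":0,"hand":50}
    - {"x":0,"y":0,"z":1,"wx":0,"wy":0,"wz":0,"hand":50}
    - {"x":0,"y":0,"z":0,"wx":0,"wy":0,"wz":0,"hand":50}

```text
clock: 22.8
tcp_pos: [0.4612, -0.2349, 0.0352]
eef_rot: [0.636, 0.772, -0.0, -0.0]
force: [-0.6, 0.1, 0.0]
finger_gap: 0.0577
gripper_force: 32.3
```

Emit:
arm_command:
  increments:
    - {"x":0,"y":0,"z":1,"wx":0,"wy":0,"wz":0,"hand":50}
    - {"x":0,"y":0,"z":1,"wx":0,"wy":0,"wz":0,"hand":50}
    - {"x":0,"y":0,"z":1,"wx":0,"wy":0,"wz":0,"hand":50}
    - {"x":0,"y":0,"z":0,"wx":0,"wy":0,"wz":0,"hand":50}

```text
clock: 23.2
tcp_pos: [0.4611, -0.2349, 0.0321]
eef_rot: [0.636, 0.772, -0.0, -0.0]
force: [0.4, -0.6, 0.2]
finger_gap: 0.0578
gripper_force: 32.3
```

Emit:
arm_command:
  increments:
    - {"x":0,"y":0,"z":2,"wx":0,"wy":0,"wz":0,"hand":50}
    - {"x":0,"y":0,"z":2,"wx":0,"wy":0,"wz":0,"hand":50}
    - {"x":0,"y":0,"z":1,"wx":0,"wy":0,"wz":0,"hand":50}
    - {"x":0,"y":0,"z":0,"wx":0,"wy":0,"wz":0,"hand":50}

```text
clock: 23.6
tcp_pos: [0.461, -0.2349, 0.027]
eef_rot: [0.636, 0.772, -0.0, -0.0]
force: [0.1, 0.2, -0.4]
finger_gap: 0.0578
gripper_force: 32.3
```

Emit:
arm_command:
  increments:
    - {"x":0,"y":0,"z":1,"wx":0,"wy":0,"wz":0,"hand":50}
    - {"x":0,"y":0,"z":1,"wx":0,"wy":0,"wz":0,"hand":50}
    - {"x":0,"y":0,"z":0,"wx":0,"wy":0,"wz":0,"hand":50}

```text
clock: 23.9
tcp_pos: [0.4612, -0.235, 0.0252]
eef_rot: [0.636, 0.772, -0.0, -0.0]
force: [-0.1, -1.4, -0.3]
finger_gap: 0.0578
gripper_force: 32.3
```

Emit:
arm_command:
  increments:
    - {"x":0,"y":0,"z":1,"wx":0,"wy":0,"wz":0,"hand":50}
    - {"x":0,"y":0,"z":0,"wx":0,"wy":0,"wz":0,"hand":50}

```text
clock: 24.1
tcp_pos: [0.4614, -0.235, 0.0246]
eef_rot: [0.636, 0.772, -0.0, 0.0]
force: [-0.1, -0.1, 2.3]
finger_gap: 0.0577
gripper_force: 32.4
```

Emit:
arm_command:
  increments:
    - {"x":0,"y":0,"z":1,"wx":0,"wy":0,"wz":0,"hand":50}
    - {"x":0,"y":0,"z":0,"wx":0,"wy":0,"wz":0,"hand":50}

```text
clock: 24.3
tcp_pos: [0.4615, -0.235, 0.0245]
eef_rot: [0.636, 0.772, -0.0, 0.0]
force: [-2.4, 1.1, 8.5]
finger_gap: 0.0578
gripper_force: 33.1
```

The lid touched down at TCP 24.6 mm, exactly the predicted seated height, with 8 N. I'll release and retract.

Emit:
arm_command:
  increments:
    - {"x":0,"y":0,"z":0,"wx":0,"wy":0,"wz":0,"hand":58}
    - {"x":0,"y":0,"z":0,"wx":0,"wy":0,"wz":0,"hand":61}
    - {"x":0,"y":0,"z":0,"wx":0,"wy":0,"wz":0,"hand":66}
    - {"x":0,"y":0,"z":0,"wx":0,"wy":0,"wz":0,"hand":76}
    - {"x":0,"y":0,"z":0,"wx":0,"wy":0,"wz":0,"hand":85}
  newtons: 20

```text
clock: 24.8
tcp_pos: [0.4611, -0.2349, 0.023]
eef_rot: [0.636, 0.772, -0.0, -0.0]
force: [-0.1, -0.4, -0.2]
finger_gap: 0.0849
gripper_force: 0.0
```

Emit:
arm_command:
  increments:
    - {"x":0,"y":0,"z":0,"wx":0,"wy":0,"wz":0,"hand":85}
    - {"x":0,"y":0,"z":-5,"wx":0,"wy":0,"wz":0,"hand":85}
    - {"x":0,"y":0,"z":-25,"wx":0,"wy":0,"wz":0,"hand":85}
    - {"x":0,"y":0,"z":-40,"wx":0,"wy":0,"wz":0,"hand":85}
    - {"x":0,"y":0,"z":-40,"wx":0,"wy":0,"wz":0,"hand":85}

```text
clock: 25.3
tcp_pos: [0.4607, -0.2346, 0.1343]
eef_rot: [0.636, 0.772, -0.0, -0.001]
force: [0.5, -1.2, 0.3]
finger_gap: 0.0853
gripper_force: 0.0
```

Emit:
arm_command:
  increments:
    - {"x":-20,"y":0,"z":-40,"wx":0,"wy":0,"wz":0,"hand":85}
    - {"x":-40,"y":0,"z":0,"wx":0,"wy":0,"wz":0,"hand":85}
    - {"x":-30,"y":0,"z":0,"wx":0,"wy":0,"wz":0,"hand":85}
    - {"x":0,"y":0,"z":0,"wx":0,"wy":0,"wz":0,"hand":85}
    - {"x":0,"y":0,"z":0,"wx":0,"wy":0,"wz":0,"hand":85}

```text
clock: 25.8
tcp_pos: [0.4781, -0.3236, 0.1731]
eef_rot: [0.637, 0.771, 0.0, -0.0]
force: [0.5, -0.0, -0.4]
finger_gap: 0.0851
gripper_force: 0.0
```

```bash
python3 - <<'E'
from h import *
D={n:snap(n) for n in('scene','side','wrist')};s=env.read_state();print(s['clock'],s['tcp_pos'])
def c(n,x,y,w,h,k): return cv2.resize(D[n]['pixels'][y:y+h,x:x+w],None,fx=k,fy=k,interpolation=cv2.INTER_CUBIC)
a=np.hstack([c('scene',140,240,200,130,2),c('side',190,110,200,130,2)])
p=proj(D['wrist'],(.462,-.235,.041)).astype(int);print(p)
x,y=max(0,p[0]-65),max(0,p[1]-55);b=np.hstack([c('wrist',x,y,130,110,3)[:330],c('scene',310,190,136,110,3)])
w=800;q=lambda i:cv2.copyMakeBorder(i,0,0,0,w-i.shape[1],0)
m=np.vstack([q(a),q(b)]);print(m.shape);cv2.imwrite('pics/end.png',m)
E
```

```text
25.95 [ 0.47873594 -0.32140118  0.17331487]
[279 102]
(590, 800, 3)
```

View pics/end.png

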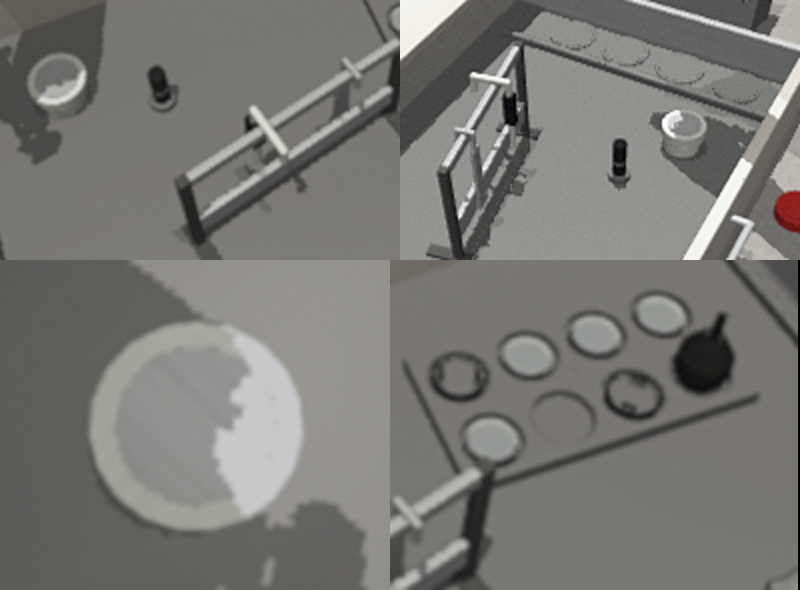

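The final view shows the lid sitting level on the tin (scene crop about (57,82)), the wand hanging over the rail (arm at about (268,130)), the liner otherwise undisturbed and the robot clear. I'm handing in.

```bash
python3 -c "
from workcell import env
print(env.hand_in())"
```

```text
the job is handed in; nothing more can be done
None
```

The job is handed in at about 26 s of the 58 s allowed, though the hand-in returned no verdict: the wand was dipped to about 1.5 mm (estimated) above the tin's floor without touching it and hangs on the free part of the top rail, the lid sits level and fully down on the tin, and the final picture shows the filters, caps and blower undisturbed.

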